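Strip the spring clips off the shafts and tip them into the bin

ROBOT

A 6-joint arm with a two-finger parallel gripper is mounted at the origin on the work surface. World frame = base frame: x ahead of the robot, y to its left, z up, the work surface at z = 0. Lengths are in m, angles in rad, forces in N, time in s.
With the tool pointing down it reaches from about 0.325 to 0.85 m from the base axis. Payload 4.4 kg.
Tool frame: the origin (TCP) lies at the very end of the fingers, on their centre line; the grasp point (between the pads) lies robot.grasp_offset behind it (robot.grasp_offset is the distance from the TCP to the grasp point, in m); z points along the fingers, y is the line along which they close (so a half turn about z gives the same grasp; the last joint's range is limited). The gripper opens to 94 mm and grips with 3 to 60 N. Pads are 16 mm wide; open, the fingers measure 119 mm over their backs; the gripper's body (75 mm by 177 mm) begins 78 mm behind the grasp point.
Start: joints at [1.081, 0.207, 1.542, -0, 1.393, -0.15], TCP at [0.191, 0.542, 0.205] pointing down, gripper open.
Joint ranges: [-2.73, 2.73], [-0.86, 2.22], [0.23, 2.46], [-1.11, 4.25], [0.08, 2.63], [-2.82, 2.82]. Speed limits (rad/s): [2.79, 2.79, 3.14, 3.14, 3.14, 3.14].

INTERFACE

Orientations are given as a 3x3 rotation matrix whose columns are the frame's x, y, z axes.
In Python, from rig import robot gives the robot as it stands.
- The arm moves only by the tool play_rows, never from a script. Its argument "series" is a list of rows, each a list of 3 entries, a list of its own where there are three numbers: the opening, from 0 (shut) to 1 (fully open), then the shift along the tool's x, y, z in m, then the turn, a rotation vector about the tool's x, y, z in degrees. In form: [[gripper, [dx, dy, dz], [ax, ay, az]], ...]. A call has exactly 5 rows; each row is the pose to reach, as a shift and turn from the pose commanded when the call began, along the tool's axes at that moment; what a row does not reach only later rows make up. A row lasts 1/12 s, in which the tool goes at most 41.7 mm and 7.16 degrees, less where a joint would pass 70% of its speed; a pose out of reach is approached as far as the arm can. A call with a gripper value outside its range is refused whole. The fingers move at their own pace and stop on an object; "grip_force" is the grip in N (left out, the last holds). Time passes only in rows, so rows that repeat a pose let the fingers close, or fill a call up. It gives the time, the measured TCP pose, the force, the opening and the grip force at its end, in the units of the state.
- robot.observe(): the state, without advancing time (a new reading comes with each control period).
- robot.grab_frame(name): name is "scene" or "top"; returns the picture (420x560x3 uint8, red, green, blue); there is no depth.
- robot.camera_info(name): a dict with "camera_matrix" (3x3 intrinsics, pixels), "R" (3x3) and "t" (3): a world point X has camera coordinates R X + t. Camera axes: x right, y down, z forward; pixel columns grow to the right and rows downward; lengths in m; the calibration is good to about 2 mm. A picture is of the moment at which its call begins. camera_info takes no time and is no camera call.
- robot.close_job(): hands the job in; it is judged then, once.
The state is a dict: "clock": time; "joints": joint angles; "dq": joint speeds; "tau": joint torques, N m; "eef_pos": TCP position; "orientation": TCP orientation; "wrist_force": force on the tool from outside, world axes, zero at the start; "torque": the same for the moment, N m; "grip_width": finger opening in m; "gripper_force": force on a finger pad.
Only numpy, scipy, OpenCV 4.12 (cv2) and the standard library are available. Lean on these libraries where they do the work, as an engineer would, in place of code of your own. Each camera call takes 0.05 s, during which the arm holds its last target. There are 200 camera calls.

TASK

First set the tipping tray level with its lever; then pick up the wedge and slide it under each spring clip on the shafts until the clip is spread and comes off, so that the clips drop into the level tray (a clip that lands straight in the bin is fine, but do not pull seated clips off with the gripper). When every clip is off, tip the tray all the way to its stop so that the clips slide into the black bin, set it level again, and leave the wedge standing on its rubber mat. Do not disturb the oil can, drill chuck and spanner.

Things in the scene. Friction and masses are not known exactly. Their poses are not given: they have to be found in the camera images.
- stand: Grey fixture fixed to the bench. Origin: on the bench below the middle of the row of clip seats; x away from the robot along the shafts, y (left) along the row, z up. Four level steel shafts, diameter 24 mm, at y = -112.5, -37.5, 37.5, 112.5 mm, axis 178 mm high, near end free at x = -16 mm, far end in a beam at x = 95 mm (z 150 to 215). End plates at y = +-165 mm, 110 mm high.
- tray (a joint): Hinge of the red tipping tray, rad: 0 = level (end stop), grows as the lever is pulled towards the robot, 1.0 (57 degrees) = end stop. Stays where it is left (friction 0.22 N m, some 2.5 N at the lever grip). The hinge line runs along the stand's y at stand x = -10 mm, z = 88 mm.
- tray_floor (a point): Centre of the tray's floor, on the hinge line; axes as the stand's when level, turning with the tray. Tray below all four shafts: floor x -75 to 60 mm (the 35 mm next to the robot slope up 15 degrees as a spout), y +-150 mm, walls 30 mm high at the back and both ends.
- lever_grip (a point): Middle of the black round grip (diameter 16 mm, 50 mm long along stand y) of the tray's lever at the stand's left end: 95 mm from the hinge line, at stand y = 208 mm, straight above the hinge line when level; moves towards the robot and down as the tray tips. Free all round for fingers from above.
- bin: Black open bin fixed to the stand on the robot's side of the tray, below its spout. Origin: centre of its underside; axes as the stand. Inside 132 x 334 mm (x, y), walls 26 mm high, 55 mm on the robot's side, floor 3 mm.
- mat: Black rubber mat, 160 x 120 x 4 mm, fixed, the wedge's place. Origin: centre of its underside; long side along x.
- wedge: Steel wedge with upright handle, standing on its flat underside, 0.16 kg. Origin: underside below the handle's middle; x to the tip. Blade 12 mm wide, flat below; tip at x = 95 mm, 2 mm thick, rising evenly to 22 mm at x = 20 mm. Handle: wooden upright block 36 x 22 x 72 mm (x, y, z), gripped across y. Foot 40 x 46 x 8 mm below it.
- oil_can: Bystander: yellow can, 60 mm diameter, 130 mm high. Origin: centre of its underside.
- chuck: Bystander: steel drill chuck standing on its wide end, 48 mm diameter, 72 mm high. Origin: centre of its underside.
- spanner: Bystander: steel spanner lying on the bench.
- seat1 (a point): Point on the axis of shaft 1 (stand y = -112.5 mm) where its clip sits; axes as the stand. At x 7.5 to 13.5 mm stands a stop plate that the clip backs against: two cheeks, 22 mm either side of the axis and 40 mm above it, with an 18 mm slot between them, open to the top, for the blade to pass over the shaft. A 12 mm wide key under the shaft (20 mm below the axis) keeps the clip upright.
- clip1: Brass spring clip astride shaft 1, or None; 12 x 34 x 32 mm (x along shaft, y, z), 26 g, oiled. Origin: centre of its bore; z to its flat bridge, whose underside is 18 mm above: a gap 6 mm high, 17 mm wide over the shaft. Two sprung legs hook 9 mm below the shaft's axis; raised 10 mm (5 to 8 N) the clip snaps up off the shaft and falls, or stays loose on top, to be brushed off.
- seat2 (a point): Point on the axis of shaft 2 (stand y = -37.5 mm) where its clip sits; axes as the stand. At x 7.5 to 13.5 mm stands a stop plate that the clip backs against: two cheeks, 22 mm either side of the axis and 40 mm above it, with an 18 mm slot between them, open to the top, for the blade to pass over the shaft. A 12 mm wide key under the shaft (20 mm below the axis) keeps the clip upright.
- clip2: Brass spring clip astride shaft 2, or None; 12 x 34 x 32 mm (x along shaft, y, z), 26 g, oiled. Origin: centre of its bore; z to its flat bridge, whose underside is 18 mm above: a gap 6 mm high, 17 mm wide over the shaft. Two sprung legs hook 9 mm below the shaft's axis; raised 10 mm (5 to 8 N) the clip snaps up off the shaft and falls, or stays loose on top, to be brushed off.
- seat3 (a point): Point on the axis of shaft 3 (stand y = 37.5 mm) where its clip sits; axes as the stand. At x 7.5 to 13.5 mm stands a stop plate that the clip backs against: two cheeks, 22 mm either side of the axis and 40 mm above it, with an 18 mm slot between them, open to the top, for the blade to pass over the shaft. A 12 mm wide key under the shaft (20 mm below the axis) keeps the clip upright.
- clip3: Brass spring clip astride shaft 3, or None; 12 x 34 x 32 mm (x along shaft, y, z), 26 g, oiled. Origin: centre of its bore; z to its flat bridge, whose underside is 18 mm above: a gap 6 mm high, 17 mm wide over the shaft. Two sprung legs hook 9 mm below the shaft's axis; raised 10 mm (5 to 8 N) the clip snaps up off the shaft and falls, or stays loose on top, to be brushed off.
- seat4 (a point): Point on the axis of shaft 4 (stand y = 112.5 mm) where its clip sits; axes as the stand. At x 7.5 to 13.5 mm stands a stop plate that the clip backs against: two cheeks, 22 mm either side of the axis and 40 mm above it, with an 18 mm slot between them, open to the top, for the blade to pass over the shaft. A 12 mm wide key under the shaft (20 mm below the axis) keeps the clip upright.
- clip4: Brass spring clip astride shaft 4, or None; 12 x 34 x 32 mm (x along shaft, y, z), 26 g, oiled. Origin: centre of its bore; z to its flat bridge, whose underside is 18 mm above: a gap 6 mm high, 17 mm wide over the shaft. Two sprung legs hook 9 mm below the shaft's axis; raised 10 mm (5 to 8 N) the clip snaps up off the shaft and falls, or stays loose on top, to be brushed off.
Mind the look-alikes: they are no part of the job. Of the things shaped like the mat, the black one is meant. Leave any green look-alike of the wedge alone.

How it is judged:
On the way, in this order (a step that is already met when the one before it is completed fails the run):
1. The tray is set level (value of joint tray below 0.06 rad), for 0.2 s.
2. Every clip is off its shaft and lies in the level tray (or already in the bin) (value of joint tray below 0.12 rad and ((x of clip1 in the frame of tray_floor between -0.08 and 0.063 m and y of clip1 in the frame of tray_floor between -0.152 and 0.152 m and z of clip1 in the frame of tray_floor between -0.004 and 0.072 m) or (x of clip1 in the frame of bin between -0.068 and 0.068 m and y of clip1 in the frame of bin between -0.169 and 0.169 m and z of clip1 in the frame of bin between -0.002 and 0.07 m)) and ((x of clip2 in the frame of tray_floor between -0.08 and 0.063 m and y of clip2 in the frame of tray_floor between -0.152 and 0.152 m and z of clip2 in the frame of tray_floor between -0.004 and 0.072 m) or (x of clip2 in the frame of bin between -0.068 and 0.068 m and y of clip2 in the frame of bin between -0.169 and 0.169 m and z of clip2 in the frame of bin between -0.002 and 0.07 m)) and ((x of clip3 in the frame of tray_floor between -0.08 and 0.063 m and y of clip3 in the frame of tray_floor between -0.152 and 0.152 m and z of clip3 in the frame of tray_floor between -0.004 and 0.072 m) or (x of clip3 in the frame of bin between -0.068 and 0.068 m and y of clip3 in the frame of bin between -0.169 and 0.169 m and z of clip3 in the frame of bin between -0.002 and 0.07 m)) and ((x of clip4 in the frame of tray_floor between -0.08 and 0.063 m and y of clip4 in the frame of tray_floor between -0.152 and 0.152 m and z of clip4 in the frame of tray_floor between -0.004 and 0.072 m) or (x of clip4 in the frame of bin between -0.068 and 0.068 m and y of clip4 in the frame of bin between -0.169 and 0.169 m and z of clip4 in the frame of bin between -0.002 and 0.07 m))), for 0.2 s.
3. The tray is tipped to its stop (at least 52 degrees) (value of joint tray above 0.91 rad), for 0.2 s.
At the end, for the whole second after the job is handed in: Every clip lies at rest in the bin, the tray is level (within 0.08 rad), and the wedge stands upright, at rest, on its mat, the underside of its handle within 60 mm of the mat's centre (value of joint tray below 0.08 rad and x of clip1 in the frame of bin between -0.068 and 0.068 m and y of clip1 in the frame of bin between -0.169 and 0.169 m and z of clip1 in the frame of bin between -0.002 and 0.07 m and x of clip2 in the frame of bin between -0.068 and 0.068 m and y of clip2 in the frame of bin between -0.169 and 0.169 m and z of clip2 in the frame of bin between -0.002 and 0.07 m and x of clip3 in the frame of bin between -0.068 and 0.068 m and y of clip3 in the frame of bin between -0.169 and 0.169 m and z of clip3 in the frame of bin between -0.002 and 0.07 m and x of clip4 in the frame of bin between -0.068 and 0.068 m and y of clip4 in the frame of bin between -0.169 and 0.169 m and z of clip4 in the frame of bin between -0.002 and 0.07 m and linear speed of each of clip1, clip2, clip3, clip4 below 0.05 m/s and horizontal distance between wedge and mat below 0.06 m and angle between wedge's own z axis and vertical below 0.12 rad and height (world z) of wedge below 0.012 m and linear speed of wedge below 0.02 m/s); the robot touches nothing.
It fails at once if A bystander (oil can, chuck, spanner) is moved more than 30 mm or tipped over (distance of any of oil_can, chuck, spanner from where it was at the start of the episode above 0.03 m or angle between any of oil_can, chuck's own z axis and vertical above 0.4 rad).
It fails at once if The fingers press on a clip that is seated on its shaft ((distance between clip1 and seat1 below 0.006 m and contact force between the fingers and clip1 above 2 N) or (distance between clip2 and seat2 below 0.006 m and contact force between the fingers and clip2 above 2 N) or (distance between clip3 and seat3 below 0.006 m and contact force between the fingers and clip3 above 2 N) or (distance between clip4 and seat4 below 0.006 m and contact force between the fingers and clip4 above 2 N)).
Of clip1, clip2, clip3, clip4 only 3 to 4 are there at a start; the rules pass over those that are not, and their reading is None.
At some moment in a run one of wedge may be knocked a few centimetres aside while the robot is not near it.
It also fails if it takes over 210 s, if anything falls off the work surface, if the arm or the gripper's body presses on something with over 40 N, if the wrist force passes 120 N, or if a joint passes its speed limit or range.

## Working session

There is one attempt and no reset: what is moved stays moved. The work goes in short steps, Python scripts to look and compute and a tool call to move; the robot and the scene stay as the last step left them, time stands still between calls to the robot, and variables do not carry over. Pictures are saved under pics/ and viewed, at most 14 in all, crops included, and the job is handed in when it is done.

Besides the shell and the picture viewer there is one more tool, called after "Emit:" by a JSON object that holds its "api" and its "payload", one argument or row to a line. play_rows: Moves the arm, as the interface text tells. Its arguments: {"type":"object","properties":{"series":{"type":"array","items":{"type":"array"}},"grip_force":{"type":"number"}},"required":["series"]}

```bash
ls; mkdir -p pics; python3 - <<'E'
from rig import robot
import cv2
s=robot.observe();print(s['clock'],s['eef_pos'],s['orientation'],robot.grasp_offset)
for n in('scene','top'):
    cv2.imwrite(f'pics/{n}0.png',robot.grab_frame(n)[:,:,::-1]);c=robot.camera_info(n);print(c)
E
```

```text
pics
0.0 [0.19077114 0.54161325 0.20433284] [[-9.43139091e-01  3.32396793e-01 -1.01297108e-03]
 [ 3.32398191e-01  9.43137149e-01 -1.93915136e-03]
 [ 3.10802961e-04 -2.16559920e-03 -9.99997607e-01]] 0.0188
{'camera_matrix': array([[453.73100261,   0.        , 277.29036839],
       [  0.        , 453.73100261, 214.04490886],
       [  0.        ,   0.        ,   1.        ]]), 'R': array([[-0.68516651,  0.72817928, -0.01737235],
       [ 0.54321092,  0.4949441 , -0.67819778],
       [-0.48525123, -0.47411526, -0.73467406]]), 't': array([ 0.3751403 , -0.12480505,  1.84095441])}
{'camera_matrix': array([[426.09749202,   0.        , 280.43506   ],
       [  0.        , 426.09749202, 215.35149735],
       [  0.        ,   0.        ,   1.        ]]), 'R': array([[-0.02916011, -0.9995686 , -0.00350677],
       [-0.97837735,  0.02926021, -0.20474767],
       [ 0.20476195, -0.00253952, -0.97880851]]), 't': array([-0.09012359,  0.47274097,  1.20487435])}
```

View pics/scene0.png

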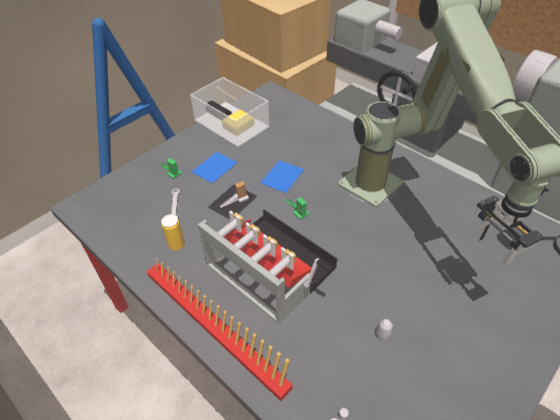

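View pics/top0.png

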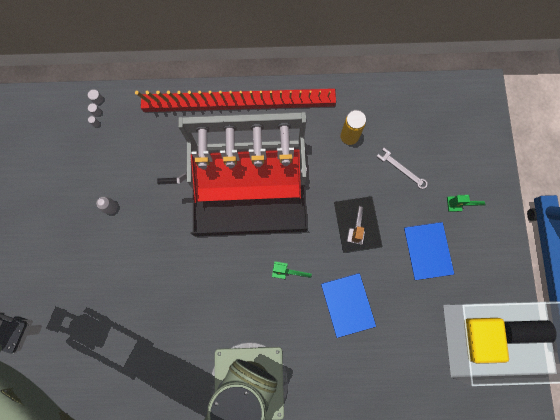

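The scene shows the stand with four clips, the black bin on the robot side, and the black mat with the wooden-handled wedge at about top (358,225). The lever is at top (170,181), and the oil can, spanner and chuck stand clear of the work. I'll zoom in for the measurements.

```bash
python3 - <<'E'
import cv2
a=cv2.imread('pics/top0.png')[95:255,150:390]
cv2.imwrite('pics/topc.png',cv2.resize(a,(792,528),interpolation=cv2.INTER_CUBIC))
a=cv2.imread('pics/scene0.png')[170:320,180:350]
cv2.imwrite('pics/scc.png',cv2.resize(a,(680,600),interpolation=cv2.INTER_CUBIC))
E
```

```text
(no output)
```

View pics/topc.png

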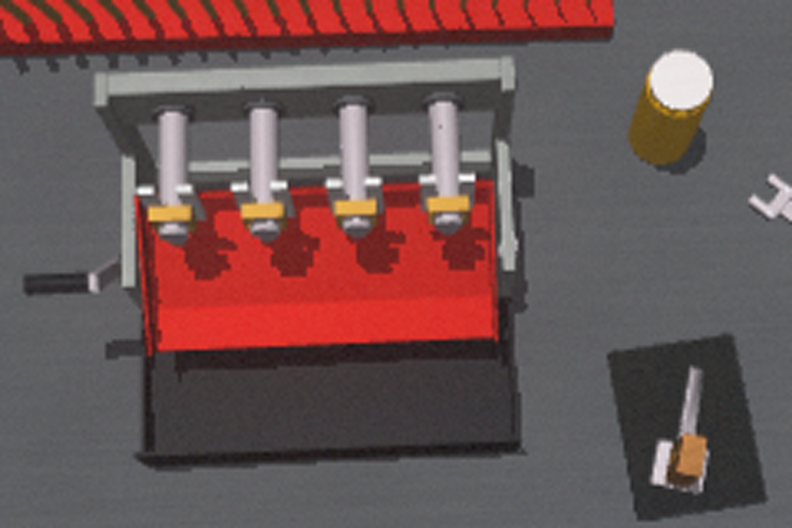

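View pics/scc.png

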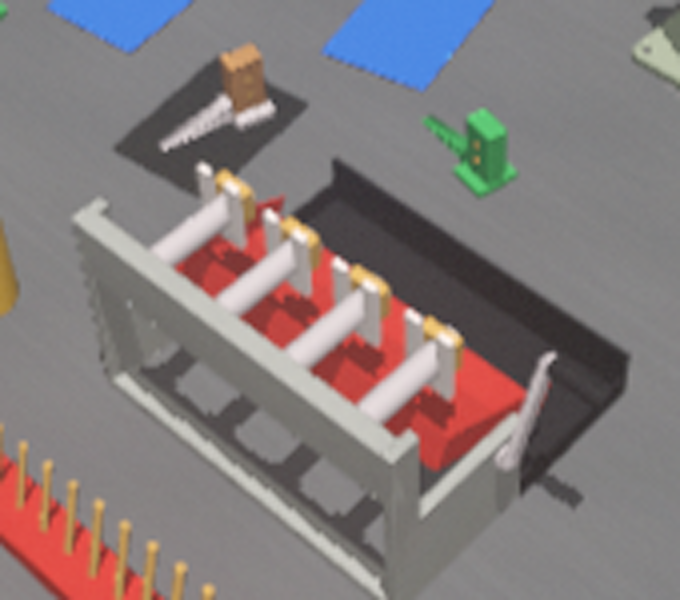

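All four clips are seated, the tray is partly tipped towards the robot, and the wedge stands on its mat with the tip away from the robot. Next I measure positions.

```bash
cat > h.py <<'E'
import numpy as np,cv2
from rig import robot
def ray(n,p,z):
    c=robot.camera_info(n);K,R,t=c['camera_matrix'],c['R'],c['t'];C=-R.T@t
    d=R.T@np.linalg.solve(K,[p[0],p[1],1.]);return C+d*(z-C[2])/d[2]
def tri(p,q):
    A=[];b=[]
    for n,u in(('top',p),('scene',q)):
        c=robot.camera_info(n);P=c['camera_matrix']@np.c_[c['R'],c['t']]
        for i in(0,1):
            r=P[i]-u[i]*P[2];A.append(r[:3]);b.append(-r[3])
    return np.linalg.lstsq(np.array(A),np.array(b),rcond=None)[0]
def proj(n,X):
    c=robot.camera_info(n);x=c['camera_matrix']@(c['R']@np.asarray(X)+c['t']);return x[:2]/x[2]
def blobs(img,lo,hi,amin=15,box=None):
    m=cv2.inRange(cv2.cvtColor(img,cv2.COLOR_RGB2HSV),lo,hi)
    if box: k=np.zeros_like(m);k[box[1]:box[3],box[0]:box[2]]=1;m=m*k
    n,l,s,c=cv2.connectedComponentsWithStats(m)
    return [(c[i].round(1).tolist(),s[i].tolist()) for i in range(1,n) if s[i,4]>=amin],m
E
python3 - <<'E'
from h import *
np.set_printoptions(precision=4,suppress=True)
im={n:cv2.imread(f'pics/{n}0.png')[:,:,::-1].copy() for n in('top','scene')}
bt,_=blobs(im['top'],(17,120,120),(30,255,255),15,(180,140,310,175))
bs,_=blobs(im['scene'],(17,100,100),(30,255,255),10,(225,205,300,265))
print(bt);print(bs)
T=sorted([b[0] for b in bt]);S=sorted([b[0] for b in bs],reverse=True)
for p,q in zip(T,S): print('clip',tri(p,q), ray('top',p,.2))
# wedge handle
for n,bx in(('top',(335,195,385,255)),('scene',(215,170,260,215))):
    b,_=blobs(im[n],(5,90,60),(20,255,255),10,bx);print('handle',n,b)
cr=lambda x,y:(150+x/3.3,95+y/3.3)
print('beam far corners',[ray('top',cr(*p),.215) for p in((97,73),(512,58),(97,105),(514,90))])
print('cheek',[ray('top',cr(*p),.218) for p in((138,191),(180,189),(420,181),(473,178))])
cs=lambda x,y:(180+x/4,170+y/4)
print('lever grip',ray('top',cr(57,283),.14),tri(cr(100,272),cs(549,357)))
print('mat',[ray('top',cr(*p),.004) for p in((608,352),(733,335),(766,500),(637,520))])
print('tip',ray('top',cr(694,368),.002),'handle top',ray('top',cr(692,455),.08))
E
```

```text
[([257.1, 157.5], [251, 155, 13, 6, 55]), ([285.2, 156.4], [279, 154, 13, 6, 56]), ([201.2, 159.3], [195, 157, 13, 5, 56]), ([229.2, 158.4], [223, 156, 13, 6, 54])]
[([238.6, 217.0], [234, 212, 9, 13, 34]), ([255.2, 228.1], [250, 224, 10, 12, 33]), ([272.0, 240.5], [268, 236, 9, 13, 32]), ([287.5, 251.5], [286, 249, 5, 6, 20])]
clip [0.5982 0.0989 0.2018] [0.5965 0.1021 0.2   ]
clip [0.5977 0.0288 0.1961] [0.5967 0.0278 0.2   ]
clip [ 0.5974 -0.0452  0.1966] [ 0.597  -0.0463  0.2   ]
clip [ 0.5989 -0.12    0.1944] [ 0.5978 -0.121   0.2   ]
handle top [([357.9, 233.8], [352, 227, 13, 15, 137])]
handle scene [([240.3, 189.0], [235, 181, 11, 17, 131]), ([235.7, 213.3], [234, 212, 5, 3, 11])]
beam far corners [array([0.7115, 0.1587, 0.215 ]), array([ 0.7142, -0.178 ,  0.215 ]), array([0.6838, 0.1582, 0.215 ]), array([ 0.6864, -0.1784,  0.215 ])]
cheek [array([0.6085, 0.1235, 0.218 ]), array([0.6091, 0.0902, 0.218 ]), array([ 0.61  , -0.1004,  0.218 ]), array([ 0.6113, -0.1426,  0.218 ])]
lever grip [0.5581 0.207  0.14  ] [0.5512 0.166  0.1788]
mat [array([ 0.5172, -0.2705,  0.004 ]), array([ 0.53  , -0.3877,  0.004 ]), array([ 0.3746, -0.4064,  0.004 ]), array([ 0.3599, -0.2881,  0.004 ])]
tip [ 0.5    -0.3497  0.002 ] handle top [ 0.4058 -0.3275  0.08  ]
```

```bash
cat >> h.py <<'E'
from scipy.spatial.transform import Rotation as Ro
def go(pos,yaw):
    "shift (mm) and turn (deg) in the current tool axes to reach pos with tool y at world yaw (deg), pointing down"
    s=robot.observe();R=np.asarray(s['orientation']);a=np.radians(yaw)
    y=np.array([np.cos(a),np.sin(a),0]);z=np.array([0,0,-1.]);T=np.c_[np.cross(y,z),y,z]
    print('shift mm',(R.T@(np.asarray(pos)-s['eef_pos'])*1e3).round(1),'turn',np.degrees(Ro.from_matrix(R.T@T).as_rotvec()).round(1))
def st():
    s=robot.observe();R=np.asarray(s['orientation'])
    print(round(s['clock'],2),'pos',s['eef_pos'].round(4),'yaw',np.degrees(np.arctan2(R[1,1],R[0,1])).round(2),'F',np.round(s['wrist_force'],1),'w',round(s['grip_width'],4),'gf',np.round(s['gripper_force'],1))
E
python3 - <<'E'
from h import *
np.set_printoptions(precision=4,suppress=True)
for z in(.16,.17,.175,.18):
    p=ray('top',(150+57/3.3,95+283/3.3),z);print(p,np.hypot(p[0]-.584,z-.088))
go((.552,.2,.25),0.4);print(robot.observe()['joints'])
E
```

```text
[0.5521 0.2016 0.16  ] 0.07876688674493214
[0.549  0.1989 0.17  ] 0.08914852270029902
[0.5475 0.1975 0.175 ] 0.09434508583532172
[0.546  0.1962 0.18  ] 0.0995446794489931
shift mm [-454.2 -202.3  -45.3] turn [-0.1  0.1 70.2]
[ 1.0815  0.2074  1.5428 -0.      1.3935 -0.1505]
```

Emit:
{"api": "play_rows", "payload": {
  "series": [
    [1,[-0.036,-0.016,-0.045],[0,0,7]],
    [1,[-0.072,-0.032,-0.045],[0,0,14]],
    [1,[-0.108,-0.048,-0.045],[0,0,21]],
    [1,[-0.144,-0.064,-0.045],[0,0,28]],
    [1,[-0.18,-0.08,-0.045],[0,0,35]]
  ]
}}

```text
clock: 0.52
eef_pos: [0.332, 0.4088, 0.2507]
orientation: [[-0.578, 0.816, 0.001], [0.816, 0.578, 0.0], [0.0, 0.001, -1.0]]
wrist_force: [0.7, 0.1, -0.6]
grip_width: 0.0942
gripper_force: 0.0
```

Emit:
{"api": "play_rows", "payload": {
  "series": [
    [1,[-0.036,0.007,0],[0,0,7]],
    [1,[-0.072,0.014,0],[0,0,14]],
    [1,[-0.108,0.021,0],[0,0,21]],
    [1,[-0.144,0.028,0],[0,0,28]],
    [0.4,[-0.18,0.035,0],[0,0,35]]
  ]
}}

```text
clock: 0.93
eef_pos: [0.4651, 0.2824, 0.25]
orientation: [[-0.004, 1.0, -0.001], [1.0, 0.004, -0.0], [-0.0, -0.001, -1.0]]
wrist_force: [1.0, -0.4, 0.4]
grip_width: 0.0899
gripper_force: 0.0
```

```bash
python3 - <<'E'
from h import *
st();go((.5475,.198,.25),0.4)
E
```

```text
0.93 pos [0.4651 0.2824 0.25  ] yaw 0.23 F [ 1.  -0.4  0.4] w 0.0899 gf 0.0
shift mm [-84.7  82.1  -0.1] turn [-0.   0.  -0.2]
```

Emit:
{"api": "play_rows", "payload": {
  "series": [
    [0.45,[-0.03,0.03,0],[0,0,0]],
    [0.45,[-0.06,0.06,0],[0,0,0]],
    [0.45,[-0.085,0.082,0],[0,0,0]],
    [0.45,[-0.085,0.082,0],[0,0,0]],
    [0.45,[-0.085,0.082,0.02],[0,0,0]]
  ]
}}

```text
clock: 1.35
eef_pos: [0.551, 0.1986, 0.2339]
orientation: [[-0.006, 1.0, 0.007], [1.0, 0.006, 0.002], [0.002, 0.007, -1.0]]
wrist_force: [0.0, 0.1, 1.1]
grip_width: 0.0573
gripper_force: 0.0
```

```bash
python3 - <<'E'
from h import *
st()
for n,b in(('top',(130,130,230,230)),('scene',(270,190,370,290))):
    a=robot.grab_frame(n)[b[1]:b[3],b[0]:b[2],::-1];cv2.imwrite(f'pics/l_{n}.png',a)
A=np.hstack([cv2.resize(cv2.imread(f'pics/l_{n}.png'),(400,400),interpolation=2) for n in('top','scene')]);cv2.imwrite('pics/lev.png',A)
E
```

```text
1.35 pos [0.551  0.1986 0.2339] yaw 0.36 F [0.  0.1 1.1] w 0.0573 gf 0.0
```

View pics/lev.png

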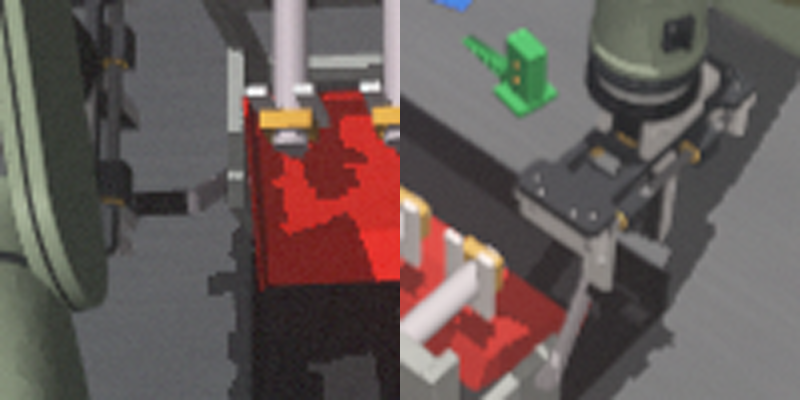

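Emit:
{"api": "play_rows", "payload": {
  "series": [
    [0.45,[0,-0.003,0.015],[0,0,0]],
    [0.45,[0,-0.003,0.03],[0,0,0]],
    [0.45,[0,-0.003,0.042],[0,0,0]],
    [0.45,[0,-0.003,0.054],[0,0,0]],
    [0.45,[0,-0.003,0.066],[0,0,0]]
  ]
}}

```text
clock: 1.87
eef_pos: [0.5439, 0.2004, 0.1638]
orientation: [[-0.011, 1.0, -0.0], [1.0, 0.011, 0.0], [0.0, -0.0, -1.0]]
wrist_force: [0.7, 0.4, -0.1]
grip_width: 0.0424
gripper_force: 0.0
```

```bash
python3 - <<'E'
from h import *
st()
E
```

```text
1.87 pos [0.5439 0.2004 0.1638] yaw 0.64 F [ 0.7  0.4 -0.1] w 0.0424 gf 0.0
```

Emit:
{"api": "play_rows", "payload": {
  "series": [
    [0.25,[0,0.004,0],[0,0,0]],
    [0.25,[0,0.004,0],[0,0,0]],
    [0.25,[0,0.01,-0.002],[0,0,0]],
    [0.25,[0,0.02,-0.004],[0,0,0]],
    [0.25,[0,0.03,-0.007],[0,0,0]]
  ]
}}

```text
clock: 2.28
eef_pos: [0.5738, 0.2004, 0.1729]
orientation: [[-0.011, 1.0, -0.002], [1.0, 0.011, 0.0], [0.0, -0.002, -1.0]]
wrist_force: [-4.4, -0.1, 3.7]
grip_width: 0.0238
gripper_force: 2.0
```

Emit:
{"api": "play_rows", "payload": {
  "series": [
    [0.25,[0,0.003,0],[0,0,0]],
    [0.25,[0,0.006,0],[0,0,0]],
    [0.25,[0,0.009,0],[0,0,0]],
    [0.25,[0,0.011,0],[0,0,0]],
    [0.25,[0,0.012,0],[0,0,0]]
  ]
}}

```text
clock: 2.7
eef_pos: [0.5862, 0.2003, 0.1714]
orientation: [[-0.01, 1.0, -0.0], [1.0, 0.01, -0.0], [-0.0, -0.0, -1.0]]
wrist_force: [-2.2, 0.0, 2.6]
grip_width: 0.0233
gripper_force: 1.3
```

```bash
python3 - <<'E'
from h import *
st()
E
```

```text
2.7 pos [0.5862 0.2003 0.1714] yaw 0.59 F [-2.2  0.   2.6] w 0.0233 gf 1.3
```

Emit:
{"api": "play_rows", "payload": {
  "series": [
    [0.25,[0,0.001,0],[0,0,0]],
    [0.25,[0,0.002,0],[0,0,0]],
    [0.25,[0,0.003,0],[0,0,0]],
    [0.25,[0,0.004,0],[0,0,0]],
    [0.25,[0,0.004,0],[0,0,0]]
  ]
}}

```text
clock: 3.12
eef_pos: [0.5905, 0.2003, 0.1715]
orientation: [[-0.01, 1.0, 0.0], [1.0, 0.01, 0.0], [0.0, 0.0, -1.0]]
wrist_force: [-1.6, -0.4, 2.3]
grip_width: 0.0233
gripper_force: 1.0
```

Emit:
{"api": "play_rows", "payload": {
  "series": [
    [0.25,[0,0.001,0],[0,0,0]],
    [0.25,[0,0.002,0],[0,0,0]],
    [0.25,[0,0.003,0],[0,0,0]],
    [0.25,[0,0.003,0],[0,0,0]],
    [0.25,[0,0.003,0],[0,0,0]]
  ]
}}

```text
clock: 3.53
eef_pos: [0.5934, 0.2003, 0.1714]
orientation: [[-0.01, 1.0, 0.0], [1.0, 0.01, 0.0], [0.0, 0.0, -1.0]]
wrist_force: [-2.0, -0.0, 1.4]
grip_width: 0.0234
gripper_force: 1.0
```

Emit:
{"api": "play_rows", "payload": {
  "series": [
    [0.25,[0,0.001,0],[0,0,0]],
    [0.25,[0,0.002,0],[0,0,0]],
    [0.25,[0,0.003,0],[0,0,0]],
    [0.25,[0,0.003,0],[0,0,0]],
    [0.25,[0,0.003,0],[0,0,0]]
  ]
}}

```text
clock: 3.95
eef_pos: [0.5935, 0.2004, 0.1712]
orientation: [[-0.011, 1.0, -0.006], [1.0, 0.011, -0.001], [-0.001, -0.006, -1.0]]
wrist_force: [-9.5, -1.2, 6.8]
grip_width: 0.0236
gripper_force: 4.4
```

Emit:
{"api": "play_rows", "payload": {
  "series": [
    [0.25,[0,0.001,0],[0,0,0]],
    [0.25,[0,0.002,0],[0,0,0]],
    [0.25,[0,0.003,0],[0,0,0]],
    [0.25,[0,0.003,0],[0,0,0]],
    [0.25,[0,0.003,0],[0,0,0]]
  ]
}}

```text
clock: 4.37
eef_pos: [0.5936, 0.2003, 0.1711]
orientation: [[-0.011, 1.0, -0.013], [1.0, 0.011, -0.001], [-0.001, -0.013, -1.0]]
wrist_force: [-15.4, -1.7, 10.1]
grip_width: 0.0238
gripper_force: 7.7
```

Emit:
{"api": "play_rows", "payload": {
  "series": [
    [0.25,[0,-0.006,0],[0,0,0]],
    [0.35,[0,-0.01,-0.01],[0,0,0]],
    [0.35,[0,-0.01,-0.04],[0,0,0]],
    [0.35,[0,-0.01,-0.08],[0,0,0]],
    [0.35,[0,-0.01,-0.12],[0,0,0]]
  ]
}}

```text
clock: 4.78
eef_pos: [0.5892, 0.2, 0.2922]
orientation: [[-0.01, 1.0, -0.0], [1.0, 0.01, -0.0], [-0.0, -0.0, -1.0]]
wrist_force: [0.4, -0.2, 0.6]
grip_width: 0.0327
gripper_force: 0.0
```

Emit:
{"api": "play_rows", "payload": {
  "series": [
    [0.6,[-0.035,-0.012,0],[0,0,-7]],
    [0.6,[-0.07,-0.024,0],[0,0,-14]],
    [0.6,[-0.105,-0.036,0],[0,0,-21]],
    [0.6,[-0.14,-0.048,0],[0,0,-28]],
    [0.6,[-0.175,-0.06,0],[0,0,-35]]
  ]
}}

```text
clock: 5.2
eef_pos: [0.5321, 0.0248, 0.2926]
orientation: [[-0.582, 0.813, 0.004], [0.813, 0.582, -0.001], [-0.003, 0.003, -1.0]]
wrist_force: [0.5, -0.8, -0.4]
grip_width: 0.056
gripper_force: 0.0
```

```bash
python3 - <<'E'
from h import *
st();go((.41,-.3275,.2),76.7)
im=robot.grab_frame('top');cv2.imwrite('pics/t1.png',im[:,:,::-1])
print(blobs(im,(5,90,60),(20,255,255),10,(335,195,385,255))[0])
g=cv2.resize(im[95:255,150:390,::-1],(792,528),interpolation=2);cv2.imwrite('pics/t1c.png',g)
E
```

```text
5.2 pos [0.5321 0.0248 0.2926] yaw 35.57 F [ 0.5 -0.8 -0.4] w 0.056 gf 0.0
shift mm [-215.2 -304.4   92.5] turn [  0.1   0.2 -41.1]
[([357.8, 233.8], [352, 227, 12, 15, 138])]
```

View pics/t1c.png

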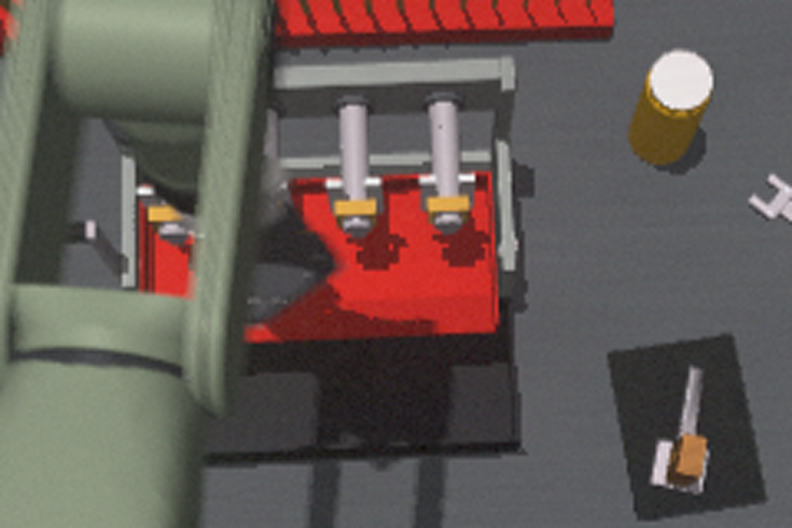

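```bash
python3 - <<'E'
from h import *
cr=lambda x,y:(150+x/3.3,95+y/3.3)
print(ray('top',cr(681,467),.012),ray('top',cr(693,455),.08),tri((357.8,233.8),(240.3,189.0)),[ray('scene',(240.3,189.),z) for z in(.04,.048)])
E
```

```text
[ 0.40598326 -0.32971894  0.012     ] [ 0.4057323  -0.32840966  0.08      ] [ 0.40824049 -0.32774776  0.04739541] [array([ 0.40322847, -0.33342107,  0.04      ]), array([ 0.40851001, -0.32697345,  0.048     ])]
```

Emit:
{"api": "play_rows", "payload": {
  "series": [
    [0.6,[-0.02,-0.03,0],[0,0,-7]],
    [0.6,[-0.04,-0.06,0],[0,0,-14]],
    [0.6,[-0.06,-0.09,0],[0,0,-21]],
    [0.6,[-0.085,-0.12,0],[0,0,-28]],
    [0.6,[-0.11,-0.15,0],[0,0,-35]]
  ]
}}

```text
clock: 5.67
eef_pos: [0.4753, -0.1432, 0.2926]
orientation: [[-0.926, 0.376, 0.003], [0.376, 0.926, -0.002], [-0.004, -0.001, -1.0]]
wrist_force: [0.8, 0.8, -0.7]
grip_width: 0.0563
gripper_force: 0.0
```

```bash
python3 - <<'E'
from h import *
st();go((.408,-.3275,.14),76.7)
E
```

```text
5.67 pos [ 0.4753 -0.1432  0.2926] yaw 67.89 F [ 0.8  0.8 -0.7] w 0.0563 gf 0.0
shift mm [  -6.4 -196.   152.7] turn [-0.   0.2 -8.8]
```

Emit:
{"api": "play_rows", "payload": {
  "series": [
    [0.6,[-0.001,-0.038,0.03],[0,0,-3]],
    [0.6,[-0.002,-0.076,0.05],[0,0,-6]],
    [0.6,[-0.004,-0.115,0.08],[0,0,-8.8]],
    [0.6,[-0.006,-0.155,0.09],[0,0,-8.8]],
    [0.6,[-0.006,-0.196,0.1],[0,0,-8.8]]
  ]
}}

```text
clock: 6.08
eef_pos: [0.4106, -0.3133, 0.1943]
orientation: [[-0.972, 0.235, 0.001], [0.235, 0.972, -0.001], [-0.001, -0.0, -1.0]]
wrist_force: [1.3, -0.9, 0.8]
grip_width: 0.0562
gripper_force: 0.0
```

```bash
python3 - <<'E'
from h import *
st();go((.407,-.3285,.04),76.7)
E
```

```text
6.08 pos [ 0.4106 -0.3133  0.1943] yaw 76.38 F [ 1.3 -0.9  0.8] w 0.0562 gf 0.0
shift mm [ 1.000e-01 -1.560e+01  1.543e+02] turn [-0.   0.  -0.3]
```

Emit:
{"api": "play_rows", "payload": {
  "series": [
    [0.6,[0,0,0.03],[0,0,0]],
    [0.6,[0,0,0.06],[0,0,0]],
    [0.6,[0,0,0.08],[0,0,0]],
    [0.6,[0,0,0.08],[0,0,0]],
    [0.6,[0,0,0.08],[0,0,0]]
  ]
}}

```text
clock: 6.5
eef_pos: [0.4111, -0.3118, 0.115]
orientation: [[-0.972, 0.236, -0.001], [0.236, 0.972, 0.0], [0.001, 0.0, -1.0]]
wrist_force: [0.4, -0.4, 0.7]
grip_width: 0.0566
gripper_force: 0.0
```

```bash
python3 - <<'E'
from h import *
st();go((.407,-.3285,.04),76.7)
E
```

```text
6.5 pos [ 0.4111 -0.3118  0.115 ] yaw 76.36 F [ 0.4 -0.4  0.7] w 0.0566 gf 0.0
shift mm [  0.  -17.2  75. ] turn [ 0.  -0.  -0.3]
```

Emit:
{"api": "play_rows", "payload": {
  "series": [
    [0.6,[0,-0.017,0.005],[0,0,0]],
    [0.6,[0,-0.017,0.015],[0,0,0]],
    [0.6,[0,-0.017,0.04],[0,0,0]],
    [0.6,[0,-0.017,0.065],[0,0,0]],
    [0.6,[0,-0.017,0.075],[0,0,0]]
  ]
}}

```text
clock: 6.92
eef_pos: [0.4069, -0.3272, 0.0389]
orientation: [[-0.972, 0.235, -0.001], [0.235, 0.972, 0.001], [0.001, 0.001, -1.0]]
wrist_force: [-1.0, 0.4, -0.6]
grip_width: 0.0565
gripper_force: 0.0
```

Emit:
{"api": "play_rows", "payload": {
  "series": [
    [0.1,[0,0,0],[0,0,0]],
    [0.1,[0,0,0],[0,0,0]],
    [0.1,[0,0,0],[0,0,0]],
    [0.1,[0,0,0],[0,0,0]],
    [0.1,[0,0,0],[0,0,0]]
  ],
  "grip_force": 45
}}

```text
clock: 7.33
eef_pos: [0.4082, -0.3292, 0.0419]
orientation: [[-0.972, 0.235, 0.002], [0.235, 0.972, -0.002], [-0.003, -0.002, -1.0]]
wrist_force: [0.1, 0.6, 0.2]
grip_width: 0.0267
gripper_force: 0.0
```

```bash
python3 - <<'E'
from h import *
st()
E
```

```text
7.33 pos [ 0.4082 -0.3292  0.0419] yaw 76.41 F [0.1 0.6 0.2] w 0.0267 gf 0.0
```

Emit:
{"api": "play_rows", "payload": {
  "series": [
    [0.1,[0,0,0],[0,0,0]],
    [0.1,[0,0,0],[0,0,0]],
    [0.1,[0,0,0],[0,0,0]],
    [0.1,[0,0,0],[0,0,0]],
    [0.1,[0,0,0],[0,0,0]]
  ]
}}

```text
clock: 7.75
eef_pos: [0.4079, -0.3287, 0.0415]
orientation: [[-0.972, 0.235, 0.001], [0.235, 0.972, -0.001], [-0.002, -0.001, -1.0]]
wrist_force: [-0.5, 1.2, 6.1]
grip_width: 0.0218
gripper_force: 45.0
```

```bash
python3 - <<'E'
from h import *
st()
E
```

```text
7.75 pos [ 0.4079 -0.3287  0.0415] yaw 76.4 F [-0.5  1.2  6.1] w 0.0218 gf 45.0
```

Emit:
{"api": "play_rows", "payload": {
  "series": [
    [0.1,[0,0,-0.03],[0,0,0]],
    [0.1,[0,0,-0.07],[0,0,0]],
    [0.1,[0,0,-0.11],[0,0,0]],
    [0.1,[0,0,-0.15],[0,0,0]],
    [0.1,[0,0,-0.19],[0,0,0]]
  ]
}}

```text
clock: 8.17
eef_pos: [0.4065, -0.3277, 0.2315]
orientation: [[-0.972, 0.235, -0.001], [0.235, 0.972, 0.001], [0.001, 0.0, -1.0]]
wrist_force: [0.0, -0.4, -1.8]
grip_width: 0.0215
gripper_force: 45.0
```

```bash
python3 - <<'E'
from h import *
st();go((.47,-.124,.232),90.4)
E
```

```text
8.17 pos [ 0.4065 -0.3277  0.2315] yaw 76.39 F [ 0.  -0.4 -1.8] w 0.0215 gf 45.0
shift mm [-13.8 213.   -0.5] turn [  0.   -0.1 -14. ]
```

Emit:
{"api": "play_rows", "payload": {
  "series": [
    [0.1,[-0.003,0.03,-0.01],[0,0,-3]],
    [0.1,[-0.006,0.07,-0.02],[0,0,-6]],
    [0.1,[-0.009,0.11,-0.02],[0,0,-9]],
    [0.1,[-0.011,0.15,-0.02],[0,0,-12]],
    [0.1,[-0.012,0.185,-0.02],[0,0,-14]]
  ]
}}

```text
clock: 8.58
eef_pos: [0.4624, -0.1492, 0.2502]
orientation: [[-1.0, -0.009, 0.0], [-0.009, 1.0, 0.0], [-0.0, 0.0, -1.0]]
wrist_force: [0.8, 0.4, -1.2]
grip_width: 0.0219
gripper_force: 45.0
```

```bash
python3 - <<'E'
from h import *
st();go((.466,-.1213,.230),90.4)
E
```

```text
8.58 pos [ 0.4624 -0.1492  0.2502] yaw 90.52 F [ 0.8  0.4 -1.2] w 0.0219 gf 45.0
shift mm [-3.9 27.9 20.2] turn [0.  0.  0.1]
```

Emit:
{"api": "play_rows", "payload": {
  "series": [
    [0.1,[0,0.015,0],[0,0,0]],
    [0.1,[-0.001,0.026,0],[0,0,0]],
    [0.1,[-0.001,0.026,0.01],[0,0,0]],
    [0.1,[-0.001,0.026,0.02],[0,0,0]],
    [0.1,[-0.001,0.026,0.02],[0,0,0]]
  ]
}}

```text
clock: 9.0
eef_pos: [0.4612, -0.1255, 0.227]
orientation: [[-1.0, -0.006, -0.005], [-0.006, 1.0, 0.002], [0.005, 0.002, -1.0]]
wrist_force: [-0.4, 0.5, -1.8]
grip_width: 0.0215
gripper_force: 45.0
```

```bash
python3 - <<'E'
from h import *
st();go((.466,-.1213,.230),90.4)
a=robot.grab_frame('top');b=robot.grab_frame('scene')
cv2.imwrite('pics/t2.png',a[:,:,::-1]);cv2.imwrite('pics/s2.png',b[:,:,::-1])
A=np.hstack([cv2.resize(a[130:220,250:320],(420,540),interpolation=2),cv2.resize(b[185:255,200:248],(370,540),interpolation=2)])
cv2.imwrite('pics/ins.png',A[:,:,::-1])
E
```

```text
9.0 pos [ 0.4612 -0.1255  0.227 ] yaw 90.33 F [-0.4  0.5 -1.8] w 0.0215 gf 45.0
shift mm [-4.8  4.2 -3. ] turn [ 0.1 -0.3 -0.1]
```

View pics/ins.png

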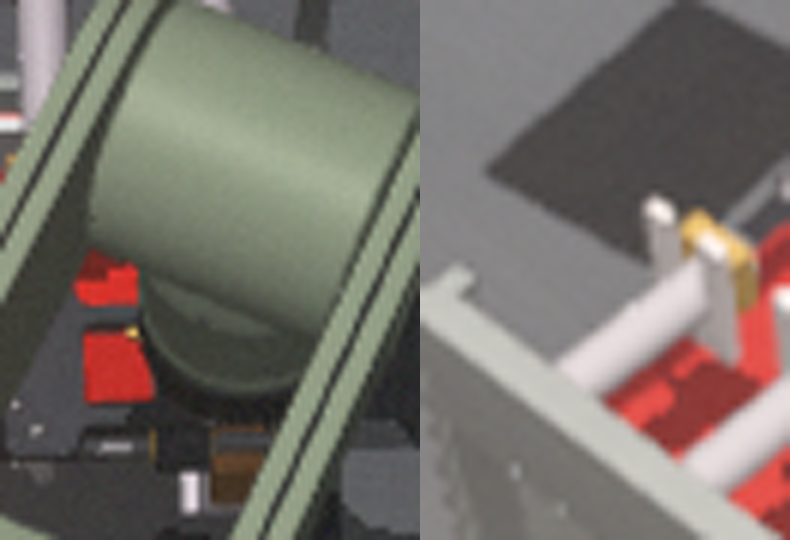

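Emit:
{"api": "play_rows", "payload": {
  "series": [
    [0.1,[-0.002,0.002,0],[0,0,0]],
    [0.1,[-0.002,0.002,0],[0,0,0]],
    [0.1,[-0.002,0.002,0],[0,0,0]],
    [0.1,[-0.002,0.002,0],[0,0,0]],
    [0.1,[-0.002,0.002,0],[0,0,0]]
  ]
}}

```text
clock: 9.52
eef_pos: [0.4653, -0.1235, 0.2306]
orientation: [[-1.0, -0.007, 0.001], [-0.007, 1.0, -0.0], [-0.001, -0.0, -1.0]]
wrist_force: [0.6, -0.3, -1.0]
grip_width: 0.0219
gripper_force: 45.0
```

```bash
python3 - <<'E'
from h import *
st();go((.466,-.121,.229),90.4)
E
```

```text
9.52 pos [ 0.4653 -0.1235  0.2306] yaw 90.38 F [ 0.6 -0.3 -1. ] w 0.0219 gf 45.0
shift mm [-0.7  2.5  1.6] turn [-0.  0. -0.]
```

Emit:
{"api": "play_rows", "payload": {
  "series": [
    [0.1,[0,0.0025,0.0015],[0,0,0]],
    [0.1,[0,0.0025,0.0015],[0,0,0]],
    [0.1,[-0.01,0.0025,0.0015],[0,0,0]],
    [0.1,[-0.022,0.0025,0.0015],[0,0,0]],
    [0.1,[-0.022,0.0025,0.0015],[0,0,0]]
  ]
}}

```text
clock: 9.93
eef_pos: [0.4892, -0.1207, 0.229]
orientation: [[-1.0, -0.008, 0.002], [-0.008, 1.0, -0.0], [-0.002, -0.0, -1.0]]
wrist_force: [0.0, 0.3, -0.9]
grip_width: 0.0218
gripper_force: 45.0
```

Emit:
{"api": "play_rows", "payload": {
  "series": [
    [0.1,[-0.002,0,0],[0,0,0]],
    [0.1,[-0.005,0,0],[0,0,0]],
    [0.1,[-0.008,0,0],[0,0,0]],
    [0.1,[-0.01,0,0],[0,0,0]],
    [0.1,[-0.01,0,0],[0,0,0]]
  ]
}}

```text
clock: 10.35
eef_pos: [0.4974, -0.1205, 0.2288]
orientation: [[-1.0, -0.007, 0.0], [-0.007, 1.0, -0.0], [-0.0, -0.0, -1.0]]
wrist_force: [-0.4, 0.2, -1.1]
grip_width: 0.0219
gripper_force: 45.0
```

```bash
python3 - <<'E'
from h import *
st()
b=robot.grab_frame('scene')
cv2.imwrite('pics/ins2.png',cv2.resize(b[185:255,200:290],(771,600),interpolation=2)[:,:,::-1])
E
```

```text
10.35 pos [ 0.4974 -0.1205  0.2288] yaw 90.41 F [-0.4  0.2 -1.1] w 0.0219 gf 45.0
```

View pics/ins2.png

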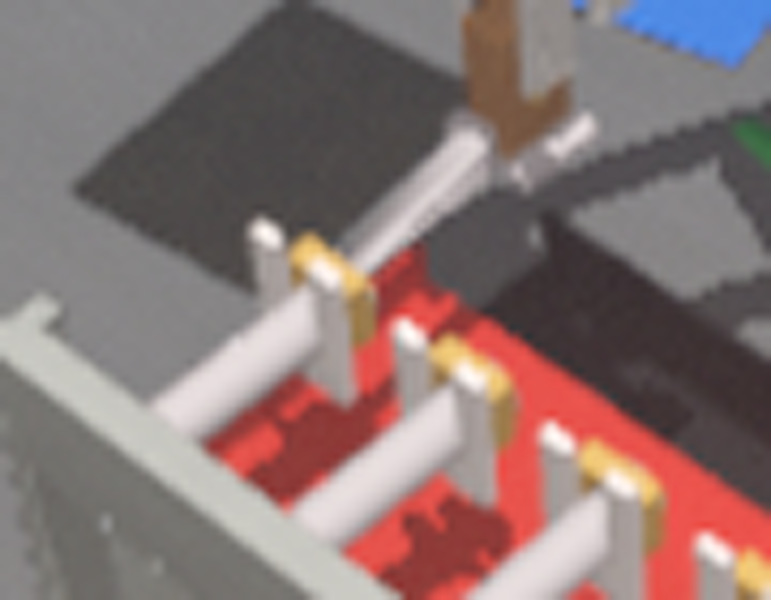

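The blade, running from (490,140) to (360,265), lines up with shaft 1 and enters the clip with no force. I'll keep advancing.

Emit:
{"api": "play_rows", "payload": {
  "series": [
    [0.1,[-0.003,0,0],[0,0,0]],
    [0.1,[-0.006,0,0],[0,0,0]],
    [0.1,[-0.009,0,0],[0,0,0]],
    [0.1,[-0.012,0,0],[0,0,0]],
    [0.1,[-0.012,0,0],[0,0,0]]
  ]
}}

```text
clock: 10.82
eef_pos: [0.5097, -0.1205, 0.2288]
orientation: [[-1.0, -0.007, 0.0], [-0.007, 1.0, -0.0], [-0.0, -0.0, -1.0]]
wrist_force: [1.4, -0.6, -2.0]
grip_width: 0.0219
gripper_force: 45.0
```

Emit:
{"api": "play_rows", "payload": {
  "series": [
    [0.1,[-0.003,0,0],[0,0,0]],
    [0.1,[-0.006,0,0],[0,0,0]],
    [0.1,[-0.009,0,0],[0,0,0]],
    [0.1,[-0.012,0,0],[0,0,0]],
    [0.1,[-0.012,0,0],[0,0,0]]
  ]
}}

```text
clock: 11.23
eef_pos: [0.5213, -0.1202, 0.2283]
orientation: [[-1.0, -0.007, -0.001], [-0.007, 1.0, 0.0], [0.001, 0.0, -1.0]]
wrist_force: [0.3, -0.5, -3.0]
grip_width: 0.0218
gripper_force: 45.0
```

```bash
python3 - <<'E'
from h import *
st()
E
```

```text
11.23 pos [ 0.5213 -0.1202  0.2283] yaw 90.41 F [ 0.3 -0.5 -3. ] w 0.0218 gf 45.0
```

Emit:
{"api": "play_rows", "payload": {
  "series": [
    [0.1,[-0.004,0,0],[0,0,0]],
    [0.1,[-0.008,0,0],[0,0,0]],
    [0.1,[-0.012,0,0],[0,0,0]],
    [0.1,[-0.016,0,0],[0,0,0]],
    [0.1,[-0.016,0,0],[0,0,0]]
  ]
}}

```text
clock: 11.65
eef_pos: [0.5343, -0.1201, 0.2285]
orientation: [[-1.0, -0.007, -0.008], [-0.007, 1.0, 0.001], [0.008, 0.001, -1.0]]
wrist_force: [-8.4, 0.2, 0.7]
grip_width: 0.0216
gripper_force: 45.0
```

Emit:
{"api": "play_rows", "payload": {
  "series": [
    [0.1,[-0.004,0,0],[0,0,0]],
    [0.1,[-0.008,0,0],[0,0,0]],
    [0.1,[-0.012,0,0],[0,0,0]],
    [0.1,[-0.016,0,0],[0,0,0]],
    [0.1,[-0.016,0,0],[0,0,0]]
  ]
}}

```text
clock: 12.07
eef_pos: [0.5516, -0.1201, 0.2282]
orientation: [[-1.0, -0.007, -0.005], [-0.007, 1.0, 0.0], [0.005, 0.0, -1.0]]
wrist_force: [-4.5, -0.2, -3.0]
grip_width: 0.0219
gripper_force: 45.0
```

Emit:
{"api": "play_rows", "payload": {
  "series": [
    [0.1,[-0.004,0,0],[0,0,0]],
    [0.1,[-0.008,0,0],[0,0,0]],
    [0.1,[-0.01,0,0],[0,0,0]],
    [0.1,[-0.012,0,0],[0,0,0]],
    [0.1,[-0.012,0,0],[0,0,0]]
  ]
}}

```text
clock: 12.48
eef_pos: [0.5656, -0.1199, 0.2285]
orientation: [[-1.0, -0.007, 0.0], [-0.007, 1.0, 0.0], [-0.0, 0.0, -1.0]]
wrist_force: [-1.9, -0.0, -4.3]
grip_width: 0.022
gripper_force: 45.0
```

```bash
python3 - <<'E'
from h import *
st()
b=robot.grab_frame('scene')
cv2.imwrite('pics/ins3.png',cv2.resize(b[185:255,200:290],(771,600),interpolation=2)[:,:,::-1])
E
```

```text
12.48 pos [ 0.5656 -0.1199  0.2285] yaw 90.41 F [-1.9 -0.  -4.3] w 0.022 gf 45.0
```

View pics/ins3.png

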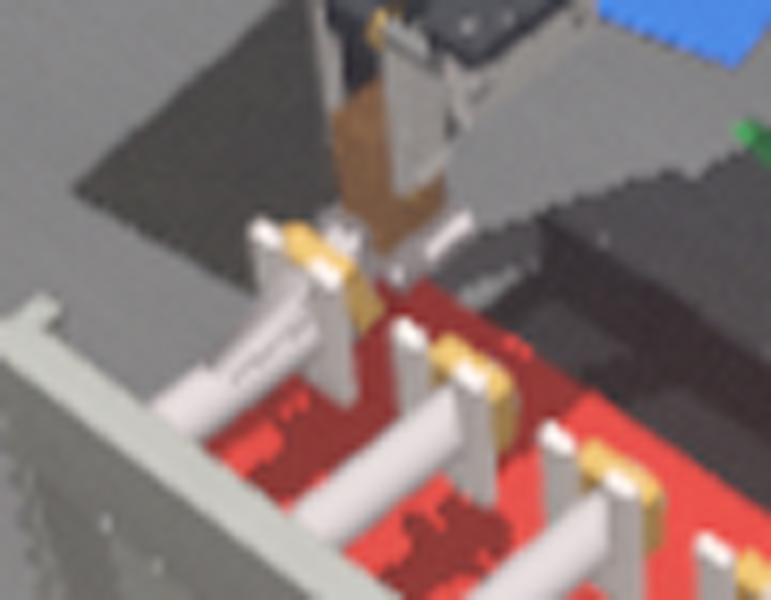

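The clip on shaft 1 is raised and tilted at about (330,260), but still on the blade. I'll go a little deeper, then lift.

Emit:
{"api": "play_rows", "payload": {
  "series": [
    [0.1,[-0.003,0,0],[0,0,0]],
    [0.1,[-0.005,0,0],[0,0,0]],
    [0.1,[-0.005,0,-0.004],[0,0,0]],
    [0.1,[-0.005,0,-0.008],[0,0,0]],
    [0.1,[-0.005,0,-0.012],[0,0,0]]
  ]
}}

```text
clock: 12.95
eef_pos: [0.5709, -0.1202, 0.2421]
orientation: [[-1.0, -0.007, 0.002], [-0.007, 1.0, -0.001], [-0.002, -0.001, -1.0]]
wrist_force: [0.7, 1.0, -1.6]
grip_width: 0.0217
gripper_force: 45.0
```

```bash
python3 - <<'E'
from h import *
st()
b=robot.grab_frame('scene')
cv2.imwrite('pics/ins4.png',b[:,:,::-1])
print(blobs(b,(17,100,100),(30,255,255),6,(220,195,330,290))[0])
E
```

```text
12.95 pos [ 0.5709 -0.1202  0.2421] yaw 90.4 F [ 0.7  1.  -1.6] w 0.0217 gf 45.0
[([237.3, 212.3], [232, 208, 11, 11, 44]), ([255.1, 228.7], [250, 225, 10, 12, 27]), ([269.2, 238.7], [268, 237, 5, 5, 13]), ([275.2, 243.8], [274, 240, 3, 9, 12]), ([287.3, 251.8], [286, 250, 5, 5, 15])]
```

Emit:
{"api": "play_rows", "payload": {
  "series": [
    [0.1,[0,0,-0.01],[0,0,0]],
    [0.1,[0,0,-0.022],[0,0,0]],
    [0.1,[0.01,0,-0.022],[0,0,0]],
    [0.1,[0.025,0,-0.022],[0,0,0]],
    [0.1,[0.04,0,-0.022],[0,0,0]]
  ]
}}

```text
clock: 13.42
eef_pos: [0.5296, -0.1204, 0.2637]
orientation: [[-1.0, -0.007, 0.001], [-0.007, 1.0, -0.001], [-0.001, -0.001, -1.0]]
wrist_force: [0.0, 0.1, -1.7]
grip_width: 0.0215
gripper_force: 45.0
```

```bash
python3 - <<'E'
from h import *
st()
b=robot.grab_frame('scene')
print(blobs(b,(17,100,100),(30,255,255),6,(200,170,330,290))[0])
cv2.imwrite('pics/ins5.png',cv2.resize(b[170:260,200:300],(660,594),interpolation=2)[:,:,::-1])
E
```

```text
13.42 pos [ 0.5296 -0.1204  0.2637] yaw 90.42 F [ 0.   0.1 -1.7] w 0.0215 gf 45.0
[([240.6, 205.2], [235, 201, 12, 11, 50]), ([254.8, 228.3], [250, 224, 10, 12, 26]), ([269.2, 238.7], [268, 237, 5, 5, 13]), ([275.1, 243.7], [274, 240, 3, 9, 11]), ([287.3, 251.9], [286, 250, 5, 5, 16])]
```

View pics/ins5.png

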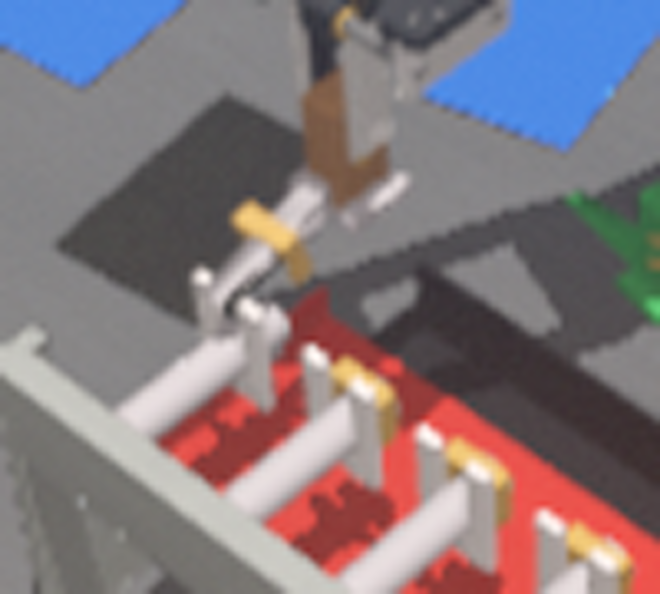

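The freed clip rides on the blade at (275,240). I'll back off over the tray and tip the nose down so it slides off.

Emit:
{"api": "play_rows", "payload": {
  "series": [
    [0.1,[0.008,0,0],[0,0,0]],
    [0.1,[0.018,0,0],[0,0,0]],
    [0.1,[0.028,0,0],[0,0,0]],
    [0.1,[0.036,0,0],[0,4,0]],
    [0.1,[0.036,0,0.005],[0,10,0]]
  ]
}}

```text
clock: 13.88
eef_pos: [0.4919, -0.121, 0.2605]
orientation: [[-0.985, -0.005, -0.174], [-0.005, 1.0, -0.003], [0.174, -0.002, -0.985]]
wrist_force: [0.5, -0.2, -1.3]
grip_width: 0.0216
gripper_force: 45.0
```

Emit:
{"api": "play_rows", "payload": {
  "series": [
    [0.1,[0,0,0.003],[0,6,0]],
    [0.1,[0,0,0.006],[0,12,0]],
    [0.1,[0,0,0.006],[0,18,0]],
    [0.1,[0,0,0.006],[0,24,0]],
    [0.1,[0,0,0.006],[0,28,0]]
  ]
}}

```text
clock: 14.3
eef_pos: [0.4939, -0.1206, 0.251]
orientation: [[-0.786, -0.007, -0.619], [-0.006, 1.0, -0.004], [0.619, 0.0, -0.786]]
wrist_force: [-0.7, 0.1, -2.6]
grip_width: 0.0218
gripper_force: 45.0
```

```bash
python3 - <<'E'
from h import *
st()
b=robot.grab_frame('scene');print(blobs(b,(17,100,100),(30,255,255),6,(200,170,340,290))[0])
cv2.imwrite('pics/ins6.png',cv2.resize(b[170:260,200:300],(660,594),interpolation=2)[:,:,::-1])
E
```

```text
14.3 pos [ 0.4939 -0.1206  0.251 ] yaw 90.43 F [-0.7  0.1 -2.6] w 0.0218 gf 45.0
[([245.9, 185.5], [244, 184, 5, 4, 11]), ([255.4, 229.1], [250, 225, 10, 12, 28]), ([241.7, 235.6], [240, 234, 5, 4, 7]), ([269.2, 238.7], [268, 237, 5, 5, 13]), ([275.1, 243.7], [274, 240, 3, 9, 11]), ([287.3, 251.9], [286, 250, 5, 5, 16])]
```

View pics/ins6.png

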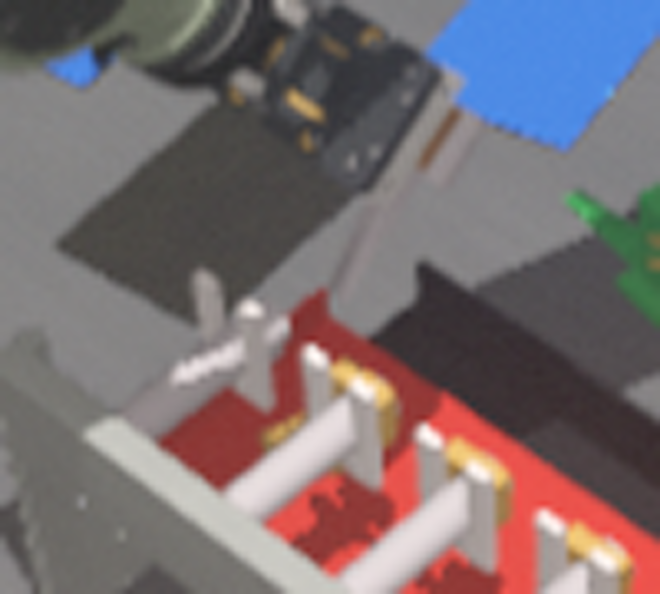

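```bash
python3 - <<'E'
from h import *
st();go((.466,-.046,.232),90.4)
print(ray('scene',(241.7,235.6),.1))
E
```

```text
14.35 pos [ 0.4938 -0.1203  0.248 ] yaw 90.47 F [-0.7  0.4 -2.7] w 0.0217 gf 45.0
shift mm [11.3 74.5 29.6] turn [  0.1 -38.5   0.1]
[ 0.59578067 -0.11745116  0.1       ]
```

Emit:
{"api": "play_rows", "payload": {
  "series": [
    [0.1,[0.028,0,0.01],[0,-7,0]],
    [0.1,[0.028,0.02,0.015],[0,-14,0]],
    [0.1,[0.025,0.04,0.02],[0,-21,0]],
    [0.1,[0.02,0.06,0.025],[0,-28,0]],
    [0.1,[0.016,0.0745,0.027],[0,-35,0]]
  ]
}}

```text
clock: 14.77
eef_pos: [0.4636, -0.0451, 0.2408]
orientation: [[-0.999, -0.007, -0.044], [-0.007, 1.0, 0.0], [0.044, 0.001, -0.999]]
wrist_force: [-0.2, 0.1, -0.8]
grip_width: 0.0219
gripper_force: 45.0
```

Emit:
{"api": "play_rows", "payload": {
  "series": [
    [0.1,[0,0,0],[0,-3.5,0]],
    [0.1,[0,0,0],[0,-3.5,0]],
    [0.1,[0,0,0],[0,-3.5,0]],
    [0.1,[0,0,0],[0,-3.5,0]],
    [0.1,[0,0,0],[0,-3.5,0]]
  ]
}}

```text
clock: 15.18
eef_pos: [0.4643, -0.0468, 0.2408]
orientation: [[-1.0, -0.006, 0.009], [-0.006, 1.0, -0.0], [-0.009, -0.0, -1.0]]
wrist_force: [0.9, -0.0, -1.5]
grip_width: 0.0221
gripper_force: 45.0
```

```bash
python3 - <<'E'
from h import *
st();go((.466,-.0455,.229),90.4)
E
```

```text
15.18 pos [ 0.4643 -0.0468  0.2408] yaw 90.37 F [ 0.9 -0.  -1.5] w 0.0221 gf 45.0
shift mm [-1.6  1.3 11.8] turn [-0.   0.5 -0. ]
```

Emit:
{"api": "play_rows", "payload": {
  "series": [
    [0.1,[0,0.0013,0.006],[0,0.5,0]],
    [0.1,[0,0.0013,0.0118],[0,0.5,0]],
    [0.1,[0,0.0013,0.0118],[0,0.5,0]],
    [0.1,[-0.01,0.0013,0.0118],[0,0.5,0]],
    [0.1,[-0.02,0.0013,0.0118],[0,0.5,0]]
  ]
}}

```text
clock: 15.6
eef_pos: [0.4842, -0.0448, 0.2285]
orientation: [[-1.0, -0.007, -0.0], [-0.007, 1.0, 0.0], [0.0, 0.0, -1.0]]
wrist_force: [0.4, 0.1, -1.3]
grip_width: 0.0219
gripper_force: 45.0
```

Emit:
{"api": "play_rows", "payload": {
  "series": [
    [0.1,[-0.003,0,0],[0,0,0]],
    [0.1,[-0.006,0,0],[0,0,0]],
    [0.1,[-0.008,0,0],[0,0,0]],
    [0.1,[-0.008,0,0],[0,0,0]],
    [0.1,[-0.008,0,0],[0,0,0]]
  ]
}}

```text
clock: 16.02
eef_pos: [0.4915, -0.0447, 0.2289]
orientation: [[-1.0, -0.007, -0.0], [-0.007, 1.0, 0.0], [0.0, 0.0, -1.0]]
wrist_force: [0.2, -0.7, -1.6]
grip_width: 0.0214
gripper_force: 45.0
```

```bash
python3 - <<'E'
from h import *
st();go((.5,-.0455,.229),90.4)
E
```

```text
16.02 pos [ 0.4915 -0.0447  0.2289] yaw 90.4 F [ 0.2 -0.7 -1.6] w 0.0214 gf 45.0
shift mm [-8.5 -0.8 -0.1] turn [ 0. -0.  0.]
```

Same sequence as clip 1, with a small y correction.

Emit:
{"api": "play_rows", "payload": {
  "series": [
    [0.1,[-0.003,-0.001,0],[0,0,0]],
    [0.1,[-0.006,-0.001,0],[0,0,0]],
    [0.1,[-0.01,-0.001,0],[0,0,0]],
    [0.1,[-0.014,-0.001,0],[0,0,0]],
    [0.1,[-0.018,-0.001,0],[0,0,0]]
  ]
}}

```text
clock: 16.43
eef_pos: [0.5099, -0.0457, 0.2289]
orientation: [[-1.0, -0.007, 0.0], [-0.007, 1.0, -0.0], [-0.0, -0.0, -1.0]]
wrist_force: [0.4, 0.3, -1.8]
grip_width: 0.0217
gripper_force: 45.0
```

Emit:
{"api": "play_rows", "payload": {
  "series": [
    [0.1,[-0.004,0,0],[0,0,0]],
    [0.1,[-0.008,0,0],[0,0,0]],
    [0.1,[-0.012,0,0],[0,0,0]],
    [0.1,[-0.016,0,0],[0,0,0]],
    [0.1,[-0.02,0,0],[0,0,0]]
  ]
}}

```text
clock: 16.85
eef_pos: [0.5255, -0.0453, 0.2285]
orientation: [[-1.0, -0.007, -0.011], [-0.007, 1.0, 0.0], [0.011, 0.0, -1.0]]
wrist_force: [-16.7, 0.2, 8.4]
grip_width: 0.0219
gripper_force: 45.0
```

```bash
python3 - <<'E'
from h import *
st()
E
```

```text
16.85 pos [ 0.5255 -0.0453  0.2285] yaw 90.41 F [-16.7   0.2   8.4] w 0.0219 gf 45.0
```

Emit:
{"api": "play_rows", "payload": {
  "series": [
    [0.1,[0,0,0],[0,0,0]],
    [0.1,[-0.001,0,0],[0,0,0]],
    [0.1,[-0.002,0,0],[0,0,0]],
    [0.1,[-0.003,0,0],[0,0,0]],
    [0.1,[-0.004,0,0],[0,0,0]]
  ]
}}

```text
clock: 17.27
eef_pos: [0.5288, -0.0453, 0.2286]
orientation: [[-1.0, -0.007, -0.012], [-0.007, 1.0, 0.0], [0.012, 0.0, -1.0]]
wrist_force: [-12.5, -0.0, 5.1]
grip_width: 0.0215
gripper_force: 45.0
```

```bash
python3 - <<'E'
from h import *
st()
b=robot.grab_frame('scene');print(blobs(b,(17,100,100),(30,255,255),6,(200,170,340,290))[0])
E
```

```text
17.27 pos [ 0.5288 -0.0453  0.2286] yaw 90.4 F [-12.5  -0.    5.1] w 0.0215 gf 45.0
[([278.8, 181.9], [277, 181, 4, 3, 8]), ([251.2, 226.9], [250, 225, 3, 5, 11]), ([258.2, 233.0], [257, 230, 3, 6, 9]), ([241.6, 235.7], [240, 234, 5, 4, 9]), ([272.4, 241.3], [268, 237, 9, 12, 30]), ([287.5, 251.5], [286, 250, 5, 4, 15])]
```

Force falls as the wedge moves, so it is progressing. I'll continue.

Emit:
{"api": "play_rows", "payload": {
  "series": [
    [0.1,[-0.003,0,0],[0,0,0]],
    [0.1,[-0.006,0,0],[0,0,0]],
    [0.1,[-0.009,0,0],[0,0,0]],
    [0.1,[-0.012,0,0],[0,0,0]],
    [0.1,[-0.012,0,0],[0,0,0]]
  ]
}}

```text
clock: 17.73
eef_pos: [0.5422, -0.0452, 0.2284]
orientation: [[-1.0, -0.007, -0.009], [-0.007, 1.0, 0.0], [0.009, 0.0, -1.0]]
wrist_force: [-8.7, 1.5, 1.3]
grip_width: 0.0215
gripper_force: 45.0
```

Emit:
{"api": "play_rows", "payload": {
  "series": [
    [0.1,[-0.004,0,0],[0,0,0]],
    [0.1,[-0.008,0,0],[0,0,0]],
    [0.1,[-0.011,0,0],[0,0,0]],
    [0.1,[-0.014,0,0],[0,0,0]],
    [0.1,[-0.014,0,0],[0,0,0]]
  ]
}}

```text
clock: 18.15
eef_pos: [0.5591, -0.0451, 0.2281]
orientation: [[-1.0, -0.007, -0.002], [-0.007, 1.0, 0.0], [0.002, 0.0, -1.0]]
wrist_force: [-2.0, -0.5, -3.9]
grip_width: 0.022
gripper_force: 45.0
```

```bash
python3 - <<'E'
from h import *
st()
b=robot.grab_frame('scene');print(blobs(b,(17,100,100),(30,255,255),6,(200,170,340,290))[0])
E
```

```text
18.15 pos [ 0.5591 -0.0451  0.2281] yaw 90.4 F [-2.  -0.5 -3.9] w 0.022 gf 45.0
[([271.7, 187.1], [270, 186, 4, 3, 7]), ([254.7, 228.0], [250, 223, 11, 12, 32]), ([241.6, 235.7], [240, 234, 5, 4, 9]), ([269.2, 238.7], [268, 237, 5, 5, 13]), ([275.4, 244.0], [274, 240, 3, 9, 16]), ([287.3, 251.8], [286, 250, 5, 5, 15])]
```

Now deeper to 0.571, lift, then back off.

Emit:
{"api": "play_rows", "payload": {
  "series": [
    [0.1,[-0.006,0,0],[0,0,0]],
    [0.1,[-0.011,0,0],[0,0,0]],
    [0.1,[-0.011,0,-0.004],[0,0,0]],
    [0.1,[-0.011,0,-0.008],[0,0,0]],
    [0.1,[-0.011,0,-0.013],[0,0,0]]
  ]
}}

```text
clock: 18.62
eef_pos: [0.5716, -0.0453, 0.2431]
orientation: [[-1.0, -0.007, 0.003], [-0.007, 1.0, -0.0], [-0.003, -0.0, -1.0]]
wrist_force: [-0.8, 0.5, -1.8]
grip_width: 0.0216
gripper_force: 45.0
```

```bash
python3 - <<'E'
from h import *
st()
b=robot.grab_frame('scene');print(blobs(b,(17,100,100),(30,255,255),6,(200,170,340,290))[0])
E
```

```text
18.62 pos [ 0.5716 -0.0453  0.2431] yaw 90.4 F [-0.8  0.5 -1.8] w 0.0216 gf 45.0
[([268.8, 185.7], [267, 185, 4, 3, 6]), ([254.3, 224.1], [249, 220, 11, 11, 49]), ([272.5, 241.4], [268, 237, 9, 12, 31]), ([287.3, 251.9], [286, 250, 5, 5, 16])]
```

Emit:
{"api": "play_rows", "payload": {
  "series": [
    [0.1,[0,0,-0.01],[0,0,0]],
    [0.1,[0,0,-0.022],[0,0,0]],
    [0.1,[0.01,0,-0.022],[0,0,0]],
    [0.1,[0.025,0,-0.022],[0,0,0]],
    [0.1,[0.04,0,-0.022],[0,0,0]]
  ]
}}

```text
clock: 19.08
eef_pos: [0.5299, -0.0456, 0.2647]
orientation: [[-1.0, -0.007, 0.001], [-0.007, 1.0, -0.0], [-0.001, -0.0, -1.0]]
wrist_force: [-0.4, -0.0, -2.7]
grip_width: 0.0215
gripper_force: 45.0
```

```bash
python3 - <<'E'
from h import *
st()
b=robot.grab_frame('scene');print(blobs(b,(17,100,100),(30,255,255),6,(200,170,340,290))[0])
E
```

```text
19.08 pos [ 0.5299 -0.0456  0.2647] yaw 90.41 F [-0.4 -0.  -2.7] w 0.0215 gf 45.0
[([277.6, 172.9], [276, 172, 4, 3, 9]), ([269.8, 183.8], [269, 182, 3, 5, 6]), ([258.3, 217.2], [253, 212, 11, 12, 51]), ([241.6, 235.7], [240, 234, 5, 4, 9]), ([272.3, 241.1], [268, 237, 9, 12, 29]), ([287.3, 251.9], [286, 250, 5, 5, 16])]
```

Clip 2 behaves as clip 1 did and is riding on the blade, so I drop it the same way.

Emit:
{"api": "play_rows", "payload": {
  "series": [
    [0.1,[0.008,0,0],[0,0,0]],
    [0.1,[0.018,0,0],[0,0,0]],
    [0.1,[0.028,0,0],[0,0,0]],
    [0.1,[0.036,0,0],[0,4,0]],
    [0.1,[0.036,0,0.005],[0,10,0]]
  ]
}}

```text
clock: 19.55
eef_pos: [0.4922, -0.0459, 0.2615]
orientation: [[-0.985, -0.006, -0.174], [-0.006, 1.0, -0.002], [0.174, -0.001, -0.985]]
wrist_force: [1.8, -0.2, -0.7]
grip_width: 0.0216
gripper_force: 45.0
```

Emit:
{"api": "play_rows", "payload": {
  "series": [
    [0.1,[0,0,0.003],[0,6,0]],
    [0.1,[0,0,0.006],[0,12,0]],
    [0.1,[0,0,0.006],[0,18,0]],
    [0.1,[0,0,0.006],[0,24,0]],
    [0.1,[0,0,0.006],[0,28,0]]
  ]
}}

```text
clock: 19.97
eef_pos: [0.4942, -0.0458, 0.2521]
orientation: [[-0.786, -0.007, -0.619], [-0.006, 1.0, -0.004], [0.619, 0.0, -0.786]]
wrist_force: [-0.7, 0.1, -1.4]
grip_width: 0.0218
gripper_force: 45.0
```

```bash
python3 - <<'E'
from h import *
st();go((.466,.0295,.229),90.4)
b=robot.grab_frame('scene');B=blobs(b,(17,100,100),(30,255,255),5,(200,170,340,290))[0];print(B)
for x in B: print(ray('scene',x[0],.1).round(3))
E
```

```text
19.97 pos [ 0.4942 -0.0458  0.2521] yaw 90.41 F [-0.7  0.1 -1.4] w 0.0218 gf 45.0
shift mm [ 7.4 75.5 35.2] turn [  0.  -38.2   0. ]
[([263.8, 197.7], [262, 196, 5, 4, 9]), ([241.8, 235.8], [240, 234, 5, 4, 9]), ([272.5, 241.4], [268, 237, 9, 12, 31]), ([260.2, 243.1], [258, 241, 5, 5, 15]), ([287.4, 251.8], [286, 250, 5, 5, 17])]
[ 0.417 -0.188  0.1  ]
[ 0.596 -0.117  0.1  ]
[ 0.544 -0.023  0.1  ]
[ 0.577 -0.048  0.1  ]
[0.543 0.043 0.1  ]
```

Clip 2 is in the tray. Shaft 3 next.

Emit:
{"api": "play_rows", "payload": {
  "series": [
    [0.1,[0.028,0,0.01],[0,-7,0]],
    [0.1,[0.028,0.02,0.015],[0,-14,0]],
    [0.1,[0.025,0.04,0.02],[0,-21,0]],
    [0.1,[0.02,0.06,0.027],[0,-28,0]],
    [0.1,[0.016,0.0755,0.027],[0,-35,0]]
  ]
}}

```text
clock: 20.43
eef_pos: [0.4633, 0.0307, 0.2413]
orientation: [[-0.999, -0.007, -0.046], [-0.007, 1.0, 0.001], [0.046, 0.001, -0.999]]
wrist_force: [-0.1, 0.6, -2.8]
grip_width: 0.0218
gripper_force: 45.0
```

Emit:
{"api": "play_rows", "payload": {
  "series": [
    [0.1,[0,0,0],[0,-3.2,0]],
    [0.1,[0,0,0],[0,-3.2,0]],
    [0.1,[0,0,0],[0,-3.2,0]],
    [0.1,[0,0,0],[0,-3.2,0]],
    [0.1,[0,0,0],[0,-3.2,0]]
  ]
}}

```text
clock: 20.85
eef_pos: [0.4645, 0.029, 0.2418]
orientation: [[-1.0, -0.006, 0.003], [-0.006, 1.0, -0.0], [-0.003, -0.0, -1.0]]
wrist_force: [1.2, 1.7, -0.8]
grip_width: 0.0217
gripper_force: 45.0
```

```bash
python3 - <<'E'
from h import *
st();go((.466,.0293,.229),90.4)
E
```

```text
20.85 pos [0.4645 0.029  0.2418] yaw 90.35 F [ 1.2  1.7 -0.8] w 0.0217 gf 45.0
shift mm [-1.5  0.3 12.8] turn [-0.   0.2 -0. ]
```

Emit:
{"api": "play_rows", "payload": {
  "series": [
    [0.1,[0,0,0.006],[0,0,0]],
    [0.1,[0,0,0.0128],[0,0,0]],
    [0.1,[0,0,0.0128],[0,0,0]],
    [0.1,[-0.01,0,0.0128],[0,0,0]],
    [0.1,[-0.02,0,0.0128],[0,0,0]]
  ]
}}

```text
clock: 21.27
eef_pos: [0.4844, 0.0296, 0.2284]
orientation: [[-1.0, -0.007, 0.003], [-0.007, 1.0, 0.0], [-0.003, 0.0, -1.0]]
wrist_force: [0.1, -0.3, -0.9]
grip_width: 0.0218
gripper_force: 45.0
```

Emit:
{"api": "play_rows", "payload": {
  "series": [
    [0.1,[-0.003,0,0],[0,0,0]],
    [0.1,[-0.006,0,0],[0,0,0]],
    [0.1,[-0.008,0,0],[0,0,0]],
    [0.1,[-0.008,0,0],[0,0,0]],
    [0.1,[-0.008,0,0],[0,0,0]]
  ]
}}

```text
clock: 21.68
eef_pos: [0.4917, 0.0298, 0.2289]
orientation: [[-1.0, -0.007, 0.003], [-0.007, 1.0, 0.0], [-0.003, -0.0, -1.0]]
wrist_force: [-0.1, 0.7, -1.8]
grip_width: 0.0218
gripper_force: 45.0
```

```bash
python3 - <<'E'
from h import *
st();go((.51,.0293,.2288),90.4)
E
```

```text
21.68 pos [0.4917 0.0298 0.2289] yaw 90.4 F [-0.1  0.7 -1.8] w 0.0218 gf 45.0
shift mm [-18.3  -0.6   0.1] turn [-0.   0.2  0. ]
```

Emit:
{"api": "play_rows", "payload": {
  "series": [
    [0.1,[-0.003,-0.0005,0],[0,0.2,0]],
    [0.1,[-0.006,-0.0005,0],[0,0.2,0]],
    [0.1,[-0.01,-0.0005,0],[0,0.2,0]],
    [0.1,[-0.014,-0.0005,0],[0,0.2,0]],
    [0.1,[-0.018,-0.0005,0],[0,0.2,0]]
  ]
}}

```text
clock: 22.1
eef_pos: [0.5102, 0.0294, 0.2289]
orientation: [[-1.0, -0.007, 0.0], [-0.007, 1.0, -0.0], [-0.0, -0.0, -1.0]]
wrist_force: [0.3, -0.0, -2.4]
grip_width: 0.0221
gripper_force: 45.0
```

Emit:
{"api": "play_rows", "payload": {
  "series": [
    [0.1,[-0.003,0,0],[0,0,0]],
    [0.1,[-0.006,0,0],[0,0,0]],
    [0.1,[-0.009,0,0],[0,0,0]],
    [0.1,[-0.012,0,0],[0,0,0]],
    [0.1,[-0.015,0,0],[0,0,0]]
  ]
}}

```text
clock: 22.52
eef_pos: [0.523, 0.0296, 0.2281]
orientation: [[-1.0, -0.007, -0.005], [-0.007, 1.0, 0.0], [0.005, 0.0, -1.0]]
wrist_force: [-9.0, 0.2, 3.0]
grip_width: 0.0217
gripper_force: 45.0
```

Emit:
{"api": "play_rows", "payload": {
  "series": [
    [0.1,[-0.002,0,0],[0,0,0]],
    [0.1,[-0.004,0,0],[0,0,0]],
    [0.1,[-0.006,0,0],[0,0,0]],
    [0.1,[-0.008,0,0],[0,0,0]],
    [0.1,[-0.01,0,0],[0,0,0]]
  ]
}}

```text
clock: 22.93
eef_pos: [0.5298, 0.0298, 0.2287]
orientation: [[-1.0, -0.007, -0.012], [-0.007, 1.0, 0.0], [0.012, 0.0, -1.0]]
wrist_force: [-14.9, 0.2, 5.0]
grip_width: 0.0217
gripper_force: 45.0
```

```bash
python3 - <<'E'
from h import *
st()
E
```

```text
22.93 pos [0.5298 0.0298 0.2287] yaw 90.42 F [-14.9   0.2   5. ] w 0.0217 gf 45.0
```

Same pattern. Continue to 0.571, then lift.

Emit:
{"api": "play_rows", "payload": {
  "series": [
    [0.1,[-0.003,0,0],[0,0,0]],
    [0.1,[-0.006,0,0],[0,0,0]],
    [0.1,[-0.009,0,0],[0,0,0]],
    [0.1,[-0.012,0,0],[0,0,0]],
    [0.1,[-0.012,0,0],[0,0,0]]
  ]
}}

```text
clock: 23.35
eef_pos: [0.5438, 0.0299, 0.2284]
orientation: [[-1.0, -0.007, -0.008], [-0.007, 1.0, 0.0], [0.008, 0.0, -1.0]]
wrist_force: [-7.2, 0.6, -0.4]
grip_width: 0.0218
gripper_force: 45.0
```

Emit:
{"api": "play_rows", "payload": {
  "series": [
    [0.1,[-0.004,0,0],[0,0,0]],
    [0.1,[-0.008,0,0],[0,0,0]],
    [0.1,[-0.011,0,0],[0,0,0]],
    [0.1,[-0.014,0,0],[0,0,0]],
    [0.1,[-0.014,0,0],[0,0,0]]
  ]
}}

```text
clock: 23.77
eef_pos: [0.5602, 0.0298, 0.2281]
orientation: [[-1.0, -0.007, -0.002], [-0.007, 1.0, 0.0], [0.002, 0.0, -1.0]]
wrist_force: [-2.0, 0.9, -3.9]
grip_width: 0.0216
gripper_force: 45.0
```

```bash
python3 - <<'E'
from h import *
st()
E
```

```text
23.77 pos [0.5602 0.0298 0.2281] yaw 90.4 F [-2.   0.9 -3.9] w 0.0216 gf 45.0
```

Emit:
{"api": "play_rows", "payload": {
  "series": [
    [0.1,[-0.006,0,0],[0,0,0]],
    [0.1,[-0.011,0,0],[0,0,0]],
    [0.1,[-0.011,0,-0.004],[0,0,0]],
    [0.1,[-0.011,0,-0.008],[0,0,0]],
    [0.1,[-0.011,0,-0.013],[0,0,0]]
  ]
}}

```text
clock: 24.18
eef_pos: [0.5728, 0.0297, 0.243]
orientation: [[-1.0, -0.007, 0.002], [-0.007, 1.0, -0.0], [-0.002, -0.0, -1.0]]
wrist_force: [-0.3, -0.8, -1.2]
grip_width: 0.0212
gripper_force: 45.0
```

Emit:
{"api": "play_rows", "payload": {
  "series": [
    [0.1,[0,0,-0.01],[0,0,0]],
    [0.1,[0,0,-0.022],[0,0,0]],
    [0.1,[0.01,0,-0.022],[0,0,0]],
    [0.1,[0.025,0,-0.022],[0,0,0]],
    [0.1,[0.04,0,-0.022],[0,0,0]]
  ]
}}

```text
clock: 24.6
eef_pos: [0.5312, 0.0295, 0.2648]
orientation: [[-1.0, -0.007, 0.001], [-0.007, 1.0, -0.0], [-0.001, -0.0, -1.0]]
wrist_force: [-0.2, 0.4, -2.1]
grip_width: 0.0218
gripper_force: 45.0
```

```bash
python3 - <<'E'
from h import *
st()
b=robot.grab_frame('scene');print(blobs(b,(17,100,100),(30,255,255),6,(200,170,340,290))[0])
E
```

```text
24.6 pos [0.5312 0.0295 0.2648] yaw 90.4 F [-0.2  0.4 -2.1] w 0.0218 gf 45.0
[([297.6, 185.9], [295, 184, 6, 7, 16]), ([275.0, 229.2], [269, 224, 12, 13, 61]), ([241.6, 235.7], [240, 234, 5, 4, 9]), ([287.6, 251.8], [286, 250, 6, 5, 18])]
```

Clip 3 is riding on the blade, so I tip it off.

Emit:
{"api": "play_rows", "payload": {
  "series": [
    [0.1,[0.008,0,0],[0,0,0]],
    [0.1,[0.018,0,0],[0,0,0]],
    [0.1,[0.028,0,0],[0,0,0]],
    [0.1,[0.036,0,0],[0,4,0]],
    [0.1,[0.036,0,0.005],[0,10,0]]
  ]
}}

```text
clock: 25.07
eef_pos: [0.4934, 0.0295, 0.2615]
orientation: [[-0.985, -0.007, -0.174], [-0.007, 1.0, -0.002], [0.174, -0.001, -0.985]]
wrist_force: [0.9, -0.1, -0.7]
grip_width: 0.0218
gripper_force: 45.0
```

Emit:
{"api": "play_rows", "payload": {
  "series": [
    [0.1,[0,0,0.003],[0,6,0]],
    [0.1,[0,0,0.006],[0,12,0]],
    [0.1,[0,0,0.006],[0,18,0]],
    [0.1,[0,0,0.006],[0,24,0]],
    [0.1,[0,0,0.006],[0,28,0]]
  ]
}}

```text
clock: 25.48
eef_pos: [0.4955, 0.0291, 0.2521]
orientation: [[-0.786, -0.007, -0.619], [-0.005, 1.0, -0.004], [0.619, 0.0, -0.786]]
wrist_force: [0.2, 0.3, -1.8]
grip_width: 0.0217
gripper_force: 45.0
```

```bash
python3 - <<'E'
from h import *
st();go((.466,.104,.229),90.4)
b=robot.grab_frame('scene');B=blobs(b,(17,100,100),(30,255,255),5,(200,170,340,290))[0]
for x in B: print(x,ray('scene',x[0],.1).round(3))
E
```

```text
25.48 pos [0.4955 0.0291 0.2521] yaw 90.39 F [ 0.2  0.3 -1.8] w 0.0217 gf 45.0
shift mm [ 8.4 75.1 36. ] turn [  0.  -38.2  -0. ]
([282.5, 210.5], [280, 209, 6, 4, 10]) [ 0.418 -0.095  0.1  ]
([241.7, 235.7], [240, 234, 5, 4, 10]) [ 0.596 -0.117  0.1  ]
([287.5, 251.9], [286, 250, 6, 5, 17]) [0.543 0.044 0.1  ]
([277.7, 253.4], [276, 253, 4, 2, 7]) [0.569 0.024 0.1  ]
([294.0, 257.0], [294, 255, 1, 5, 5]) [0.544 0.073 0.1  ]
([276.3, 260.2], [272, 259, 9, 3, 16]) [0.592 0.04  0.1  ]
```

Emit:
{"api": "play_rows", "payload": {
  "series": [
    [0.1,[0.028,0,0.01],[0,-7,0]],
    [0.1,[0.028,0.02,0.015],[0,-14,0]],
    [0.1,[0.025,0.04,0.02],[0,-21,0]],
    [0.1,[0.02,0.06,0.027],[0,-28,0]],
    [0.1,[0.016,0.0755,0.027],[0,-35,0]]
  ]
}}

```text
clock: 25.95
eef_pos: [0.4645, 0.1057, 0.2413]
orientation: [[-0.999, -0.007, -0.046], [-0.007, 1.0, 0.001], [0.046, 0.001, -0.999]]
wrist_force: [0.4, 0.3, -2.0]
grip_width: 0.0218
gripper_force: 45.0
```

Emit:
{"api": "play_rows", "payload": {
  "series": [
    [0.1,[0,0,0],[0,-3.2,0]],
    [0.1,[0,0,0],[0,-3.2,0]],
    [0.1,[0,0,0],[0,-3.2,0]],
    [0.1,[0,0,0],[0,-3.2,0]],
    [0.1,[0,0,0],[0,-3.2,0]]
  ]
}}

```text
clock: 26.37
eef_pos: [0.4658, 0.104, 0.2418]
orientation: [[-1.0, -0.006, 0.003], [-0.006, 1.0, -0.0], [-0.003, -0.0, -1.0]]
wrist_force: [0.2, 0.8, -1.3]
grip_width: 0.0217
gripper_force: 45.0
```

```bash
python3 - <<'E'
from h import *
st();go((.466,.104,.229),90.4)
E
```

```text
26.37 pos [0.4658 0.104  0.2418] yaw 90.34 F [ 0.2  0.8 -1.3] w 0.0217 gf 45.0
shift mm [-0.2 -0.  12.8] turn [-0.   0.2 -0.1]
```

Emit:
{"api": "play_rows", "payload": {
  "series": [
    [0.1,[0,0,0.006],[0,0.2,0]],
    [0.1,[0,0,0.0128],[0,0.2,0]],
    [0.1,[0,0,0.0128],[0,0.2,0]],
    [0.1,[-0.01,0,0.0128],[0,0.2,0]],
    [0.1,[-0.02,0,0.0128],[0,0.2,0]]
  ]
}}

```text
clock: 26.78
eef_pos: [0.4856, 0.1046, 0.2284]
orientation: [[-1.0, -0.007, -0.001], [-0.007, 1.0, -0.0], [0.001, -0.0, -1.0]]
wrist_force: [-0.9, 0.5, -1.5]
grip_width: 0.0218
gripper_force: 45.0
```

Emit:
{"api": "play_rows", "payload": {
  "series": [
    [0.1,[-0.003,0,0],[0,0,0]],
    [0.1,[-0.006,0,0],[0,0,0]],
    [0.1,[-0.008,0,0],[0,0,0]],
    [0.1,[-0.008,0,0],[0,0,0]],
    [0.1,[-0.008,0,0],[0,0,0]]
  ]
}}

```text
clock: 27.2
eef_pos: [0.4929, 0.1048, 0.2288]
orientation: [[-1.0, -0.007, -0.0], [-0.007, 1.0, 0.0], [0.0, 0.0, -1.0]]
wrist_force: [-0.4, 0.5, -1.7]
grip_width: 0.0219
gripper_force: 45.0
```

```bash
python3 - <<'E'
from h import *
st();go((.51,.104,.2288),90.4)
E
```

```text
27.2 pos [0.4929 0.1048 0.2288] yaw 90.4 F [-0.4  0.5 -1.7] w 0.0219 gf 45.0
shift mm [-17.1  -0.9   0. ] turn [ 0. -0.  0.]
```

Emit:
{"api": "play_rows", "payload": {
  "series": [
    [0.1,[-0.003,-0.0005,0],[0,0,0]],
    [0.1,[-0.006,-0.0005,0],[0,0,0]],
    [0.1,[-0.01,-0.0005,0],[0,0,0]],
    [0.1,[-0.014,-0.0005,0],[0,0,0]],
    [0.1,[-0.017,-0.0005,0],[0,0,0]]
  ]
}}

```text
clock: 27.62
eef_pos: [0.5104, 0.1044, 0.2289]
orientation: [[-1.0, -0.007, 0.0], [-0.007, 1.0, 0.0], [-0.0, 0.0, -1.0]]
wrist_force: [0.7, -0.2, -1.7]
grip_width: 0.0215
gripper_force: 45.0
```

Emit:
{"api": "play_rows", "payload": {
  "series": [
    [0.1,[-0.003,0,0],[0,0,0]],
    [0.1,[-0.006,0,0],[0,0,0]],
    [0.1,[-0.009,0,0],[0,0,0]],
    [0.1,[-0.012,0,0],[0,0,0]],
    [0.1,[-0.015,0,0],[0,0,0]]
  ]
}}

```text
clock: 28.03
eef_pos: [0.5221, 0.1045, 0.2283]
orientation: [[-1.0, -0.007, -0.008], [-0.007, 1.0, -0.0], [0.008, -0.0, -1.0]]
wrist_force: [-14.0, 0.5, 6.0]
grip_width: 0.0217
gripper_force: 45.0
```

Emit:
{"api": "play_rows", "payload": {
  "series": [
    [0.1,[-0.002,0,0],[0,0,0]],
    [0.1,[-0.004,0,0],[0,0,0]],
    [0.1,[-0.006,0,0],[0,0,0]],
    [0.1,[-0.008,0,0],[0,0,0]],
    [0.1,[-0.01,0,0],[0,0,0]]
  ]
}}

```text
clock: 28.45
eef_pos: [0.5298, 0.1049, 0.2287]
orientation: [[-1.0, -0.008, -0.013], [-0.008, 1.0, -0.0], [0.013, 0.0, -1.0]]
wrist_force: [-15.7, -0.5, 6.5]
grip_width: 0.0219
gripper_force: 45.0
```

```bash
python3 - <<'E'
from h import *
st()
E
```

```text
28.45 pos [0.5298 0.1049 0.2287] yaw 90.44 F [-15.7  -0.5   6.5] w 0.0219 gf 45.0
```

Emit:
{"api": "play_rows", "payload": {
  "series": [
    [0.1,[-0.003,0,0],[0,0,0]],
    [0.1,[-0.006,0,0],[0,0,0]],
    [0.1,[-0.009,0,0],[0,0,0]],
    [0.1,[-0.012,0,0],[0,0,0]],
    [0.1,[-0.012,0,0],[0,0,0]]
  ]
}}

```text
clock: 28.87
eef_pos: [0.5438, 0.105, 0.2284]
orientation: [[-1.0, -0.007, -0.008], [-0.007, 1.0, 0.0], [0.008, 0.0, -1.0]]
wrist_force: [-8.6, 1.7, 0.6]
grip_width: 0.0219
gripper_force: 45.0
```

Emit:
{"api": "play_rows", "payload": {
  "series": [
    [0.1,[-0.004,0,0],[0,0,0]],
    [0.1,[-0.008,0,0],[0,0,0]],
    [0.1,[-0.011,0,0],[0,0,0]],
    [0.1,[-0.014,0,0],[0,0,0]],
    [0.1,[-0.014,0,0],[0,0,0]]
  ]
}}

```text
clock: 29.28
eef_pos: [0.5612, 0.1047, 0.2282]
orientation: [[-1.0, -0.007, -0.001], [-0.007, 1.0, 0.0], [0.001, 0.0, -1.0]]
wrist_force: [-1.3, 0.3, -3.7]
grip_width: 0.0215
gripper_force: 45.0
```

```bash
python3 - <<'E'
from h import *
st()
E
```

```text
29.28 pos [0.5612 0.1047 0.2282] yaw 90.39 F [-1.3  0.3 -3.7] w 0.0215 gf 45.0
```

Emit:
{"api": "play_rows", "payload": {
  "series": [
    [0.1,[-0.005,0,0],[0,0,0]],
    [0.1,[-0.01,0,0],[0,0,0]],
    [0.1,[-0.01,0,-0.004],[0,0,0]],
    [0.1,[-0.01,0,-0.008],[0,0,0]],
    [0.1,[-0.01,0,-0.013],[0,0,0]]
  ]
}}

```text
clock: 29.7
eef_pos: [0.5719, 0.1047, 0.243]
orientation: [[-1.0, -0.007, 0.002], [-0.007, 1.0, -0.0], [-0.002, -0.0, -1.0]]
wrist_force: [0.6, 0.0, -1.4]
grip_width: 0.0218
gripper_force: 45.0
```

Emit:
{"api": "play_rows", "payload": {
  "series": [
    [0.1,[0,0,-0.01],[0,0,0]],
    [0.1,[0,0,-0.022],[0,0,0]],
    [0.1,[0.01,0,-0.022],[0,0,0]],
    [0.1,[0.025,0,-0.022],[0,0,0]],
    [0.1,[0.04,0,-0.022],[0,0,0]]
  ]
}}

```text
clock: 30.12
eef_pos: [0.5304, 0.1045, 0.2648]
orientation: [[-1.0, -0.007, 0.001], [-0.007, 1.0, 0.0], [-0.001, 0.0, -1.0]]
wrist_force: [-0.3, 0.2, -1.8]
grip_width: 0.0218
gripper_force: 45.0
```

```bash
python3 - <<'E'
from h import *
st()
b=robot.grab_frame('scene');print(blobs(b,(17,100,100),(30,255,255),6,(200,170,340,290))[0])
E
```

```text
30.12 pos [0.5304 0.1045 0.2648] yaw 90.4 F [-0.3  0.2 -1.8] w 0.0218 gf 45.0
[([318.8, 198.6], [316, 197, 7, 6, 16]), ([309.4, 209.9], [308, 208, 4, 5, 7]), ([241.6, 235.7], [240, 234, 5, 4, 9]), ([293.9, 242.0], [288, 237, 13, 12, 65]), ([277.6, 257.2], [272, 253, 9, 9, 27])]
```

Emit:
{"api": "play_rows", "payload": {
  "series": [
    [0.1,[0.008,0,0],[0,0,0]],
    [0.1,[0.018,0,0],[0,0,0]],
    [0.1,[0.028,0,0],[0,0,0]],
    [0.1,[0.036,0,0],[0,4,0]],
    [0.1,[0.036,0,0.005],[0,10,0]]
  ]
}}

```text
clock: 30.58
eef_pos: [0.4926, 0.1048, 0.2615]
orientation: [[-0.985, -0.008, -0.174], [-0.008, 1.0, -0.001], [0.174, 0.0, -0.985]]
wrist_force: [1.0, -0.3, -1.5]
grip_width: 0.0219
gripper_force: 45.0
```

Emit:
{"api": "play_rows", "payload": {
  "series": [
    [0.1,[0,0,0.003],[0,6,0]],
    [0.1,[0,0,0.006],[0,12,0]],
    [0.1,[0,0,0.006],[0,18,0]],
    [0.1,[0,0,0.006],[0,24,0]],
    [0.1,[0,0,0.006],[0,28,0]]
  ]
}}

```text
clock: 31.0
eef_pos: [0.4947, 0.1041, 0.252]
orientation: [[-0.786, -0.007, -0.619], [-0.005, 1.0, -0.004], [0.619, -0.0, -0.786]]
wrist_force: [0.8, -0.5, -2.0]
grip_width: 0.0218
gripper_force: 45.0
```

Emit:
{"api": "play_rows", "payload": {
  "series": [
    [0.1,[0.028,0,-0.02],[0,-7,0]],
    [0.1,[0.04,0,-0.02],[0,-14,0]],
    [0.1,[0.05,0,-0.02],[0,-21,0]],
    [0.1,[0.06,0,-0.02],[0,-28,0]],
    [0.1,[0.06,0,-0.02],[0,-35,0]]
  ]
}}

```text
clock: 31.42
eef_pos: [0.46, 0.1042, 0.307]
orientation: [[-0.999, -0.007, -0.045], [-0.007, 1.0, -0.0], [0.045, 0.0, -0.999]]
wrist_force: [-0.3, -0.0, -1.6]
grip_width: 0.0221
gripper_force: 45.0
```

```bash
python3 - <<'E'
from h import *
st();go((.43,-.338,.25),90.4)
b=robot.grab_frame('scene');a=robot.grab_frame('top')
for n,i,bx in(('scene',b,(200,190,340,290)),('top',a,(180,130,320,240))):
  for x in blobs(i,(17,100,100),(30,255,255),5,bx)[0]: print(n,x,ray(n,x[0],.1).round(3))
A=np.hstack([cv2.resize(a[130:240,180:320],(400,314),interpolation=2),cv2.resize(b[190:290,210:340],(400,314),interpolation=2)])
cv2.imwrite('pics/chk.png',A[:,:,::-1])
E
```

```text
31.42 pos [0.46   0.1042 0.307 ] yaw 90.41 F [-0.3 -0.  -1.6] w 0.0221 gf 45.0
shift mm [  30.5 -442.    58.4] turn [ 0.  -2.6  0. ]
scene ([241.6, 235.7], [240, 234, 5, 4, 9]) [ 0.596 -0.117  0.1  ]
scene ([277.5, 257.4], [272, 253, 9, 9, 26]) [0.581 0.035 0.1  ]
scene ([297.6, 262.1], [294, 261, 8, 3, 14]) [0.551 0.095 0.1  ]
scene ([301.5, 267.6], [299, 265, 5, 6, 12]) [0.559 0.119 0.1  ]
top ([249.4, 165.6], [247, 161, 7, 9, 17]) [ 0.609 -0.019  0.1  ]
top ([279.6, 167.4], [275, 165, 10, 7, 16]) [ 0.601 -0.106  0.1  ]
top ([232.4, 178.2], [227, 173, 14, 11, 28]) [0.572 0.031 0.1  ]
```

View pics/chk.png

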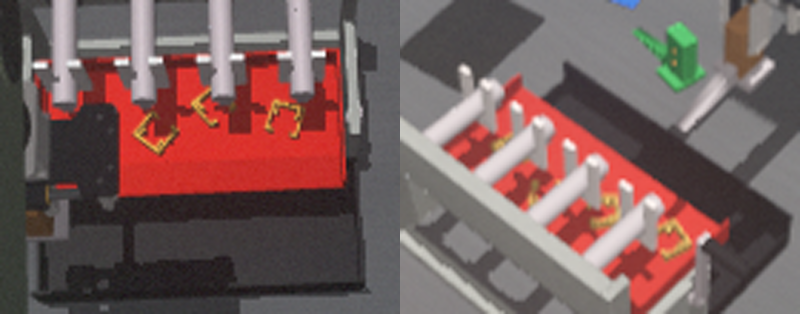

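All four clips lie in the level tray: in the top view at about (155,130), (210,105) and (285,115), and the fourth in the scene view at (675,238). Now I return the wedge to the black mat.

Emit:
{"api": "play_rows", "payload": {
  "series": [
    [0.1,[0.005,-0.036,0],[0,-2.6,0]],
    [0.1,[0.01,-0.074,0],[0,-2.6,0]],
    [0.1,[0.015,-0.112,0],[0,-2.6,0]],
    [0.1,[0.02,-0.15,0],[0,-2.6,0]],
    [0.1,[0.025,-0.188,0],[0,-2.6,0]]
  ]
}}

```text
clock: 31.93
eef_pos: [0.4353, -0.0859, 0.3071]
orientation: [[-1.0, -0.007, -0.008], [-0.007, 1.0, 0.0], [0.008, 0.0, -1.0]]
wrist_force: [1.9, -0.0, -2.6]
grip_width: 0.0214
gripper_force: 45.0
```

Emit:
{"api": "play_rows", "payload": {
  "series": [
    [0.1,[0,-0.036,0],[0,0,0]],
    [0.1,[0,-0.074,0.01],[0,0,0]],
    [0.1,[0,-0.112,0.03],[0,0,0]],
    [0.1,[0,-0.15,0.05],[0,0,0]],
    [0.1,[0,-0.188,0.07],[0,0,0]]
  ]
}}

```text
clock: 32.35
eef_pos: [0.4362, -0.2714, 0.238]
orientation: [[-1.0, -0.006, -0.008], [-0.006, 1.0, 0.001], [0.008, 0.001, -1.0]]
wrist_force: [0.9, -0.4, -1.2]
grip_width: 0.0217
gripper_force: 45.0
```

```bash
python3 - <<'E'
from h import *
st();go((.43,-.338,.0415),90.4)
E
```

```text
32.35 pos [ 0.4362 -0.2714  0.238 ] yaw 90.35 F [ 0.9 -0.4 -1.2] w 0.0217 gf 45.0
shift mm [  5.2 -66.7 196.5] turn [ 0.  -0.4 -0. ]
```

Emit:
{"api": "play_rows", "payload": {
  "series": [
    [0.1,[0.002,-0.03,0.03],[0,-0.4,0]],
    [0.1,[0.005,-0.06,0.06],[0,-0.4,0]],
    [0.1,[0.005,-0.066,0.09],[0,-0.4,0]],
    [0.1,[0.005,-0.066,0.125],[0,-0.4,0]],
    [0.1,[0.005,-0.066,0.16],[0,-0.4,0]]
  ]
}}

```text
clock: 32.77
eef_pos: [0.4305, -0.3367, 0.0769]
orientation: [[-1.0, -0.005, -0.001], [-0.005, 1.0, 0.001], [0.001, 0.001, -1.0]]
wrist_force: [0.3, -0.4, -1.5]
grip_width: 0.0218
gripper_force: 45.0
```

Emit:
{"api": "play_rows", "payload": {
  "series": [
    [0.1,[0,0,0.012],[0,0,0]],
    [0.1,[0,0,0.022],[0,0,0]],
    [0.1,[0,0,0.03],[0,0,0]],
    [0.1,[0,0,0.033],[0,0,0]],
    [0.1,[0,0,0.033],[0,0,0]]
  ]
}}

```text
clock: 33.18
eef_pos: [0.4313, -0.3354, 0.0466]
orientation: [[-1.0, -0.007, 0.001], [-0.007, 1.0, -0.001], [-0.001, -0.001, -1.0]]
wrist_force: [0.2, -0.3, -1.4]
grip_width: 0.0221
gripper_force: 45.0
```

```bash
python3 - <<'E'
from h import *
st()
E
```

```text
33.18 pos [ 0.4313 -0.3354  0.0466] yaw 90.42 F [ 0.2 -0.3 -1.4] w 0.0221 gf 45.0
```

Emit:
{"api": "play_rows", "payload": {
  "series": [
    [0.1,[0,0,0.002],[0,0,0]],
    [0.1,[0,0,0.003],[0,0,0]],
    [0.1,[0,0,0.004],[0,0,0]],
    [0.1,[0,0,0.005],[0,0,0]],
    [0.1,[0,0,0.005],[0,0,0]]
  ]
}}

```text
clock: 33.6
eef_pos: [0.4309, -0.3353, 0.0416]
orientation: [[-1.0, -0.007, 0.001], [-0.007, 1.0, -0.001], [-0.001, -0.001, -1.0]]
wrist_force: [-0.5, 0.2, -0.1]
grip_width: 0.0218
gripper_force: 45.0
```

Emit:
{"api": "play_rows", "payload": {
  "series": [
    [0.1,[0,0,0.0005],[0,0,0]],
    [0.35,[0,0,0.0005],[0,0,0]],
    [0.5,[0,0,0.0005],[0,0,0]],
    [0.5,[0,0,0.0005],[0,0,0]],
    [0.5,[0,0,0.0005],[0,0,0]]
  ]
}}

```text
clock: 34.02
eef_pos: [0.4304, -0.3348, 0.0402]
orientation: [[-1.0, -0.007, -0.0], [-0.007, 1.0, 0.0], [0.0, 0.0, -1.0]]
wrist_force: [-0.1, -0.4, 0.1]
grip_width: 0.0447
gripper_force: 0.0
```

Emit:
{"api": "play_rows", "payload": {
  "series": [
    [0.5,[0,0,0],[0,0,0]],
    [0.5,[0,0,-0.03],[0,0,0]],
    [0.5,[0,0,-0.07],[0,0,0]],
    [0.5,[0,0,-0.11],[0,0,0]],
    [0.5,[0,0,-0.15],[0,0,0]]
  ]
}}

```text
clock: 34.43
eef_pos: [0.43, -0.3343, 0.1913]
orientation: [[-1.0, -0.007, -0.001], [-0.007, 1.0, 0.001], [0.001, 0.001, -1.0]]
wrist_force: [1.0, -0.7, -1.2]
grip_width: 0.0465
gripper_force: 0.0
```

Emit:
{"api": "play_rows", "payload": {
  "series": [
    [0.4,[-0.012,0.03,-0.03],[0,0,7]],
    [0.4,[-0.024,0.065,-0.06],[0,0,14]],
    [0.4,[-0.036,0.1,-0.09],[0,0,21]],
    [0.4,[-0.048,0.135,-0.11],[0,0,28]],
    [0.4,[-0.06,0.17,-0.11],[0,0,35]]
  ]
}}

```text
clock: 34.85
eef_pos: [0.4871, -0.1771, 0.3028]
orientation: [[-0.827, 0.563, 0.007], [0.563, 0.827, -0.004], [-0.008, 0.001, -1.0]]
wrist_force: [1.2, -0.0, -0.3]
grip_width: 0.0371
gripper_force: 0.0
```

```bash
python3 - <<'E'
from h import *
st();go((.588,.2,.28),0.4)
a=robot.grab_frame('top');print(blobs(a,(5,90,60),(20,255,255),10,(335,195,385,255))[0])
E
```

```text
34.85 pos [ 0.4871 -0.1771  0.3028] yaw 55.75 F [ 1.2 -0.  -0.3] w 0.0371 gf 0.0
shift mm [129.  368.5  21.9] turn [ 0.2  0.4 55.4]
[([360.2, 225.8], [355, 218, 11, 17, 147])]
```

Emit:
{"api": "play_rows", "payload": {
  "series": [
    [0.4,[0.013,0.036,0],[0,0,7]],
    [0.4,[0.026,0.072,0],[0,0,14]],
    [0.4,[0.039,0.108,0],[0,0,21]],
    [0.4,[0.052,0.144,0],[0,0,28]],
    [0.4,[0.065,0.18,0],[0,0,35]]
  ]
}}

```text
clock: 35.32
eef_pos: [0.5296, 0.0024, 0.2977]
orientation: [[-0.403, 0.915, -0.0], [0.915, 0.403, -0.0], [0.0, -0.0, -1.0]]
wrist_force: [0.6, 0.6, -0.9]
grip_width: 0.0377
gripper_force: 0.0
```

```bash
python3 - <<'E'
from h import *
st();go((.588,.2,.27),0.4)
E
```

```text
35.32 pos [0.5296 0.0024 0.2977] yaw 23.76 F [ 0.6  0.6 -0.9] w 0.0377 gf 0.0
shift mm [157.4 133.   27.7] turn [-0.  -0.  23.4]
```

Emit:
{"api": "play_rows", "payload": {
  "series": [
    [0.4,[0.028,0.024,0],[0,0,6]],
    [0.4,[0.056,0.048,0],[0,0,12]],
    [0.4,[0.084,0.072,0],[0,0,18]],
    [0.4,[0.112,0.096,0],[0,0,23.4]],
    [0.4,[0.14,0.12,0],[0,0,23.4]]
  ]
}}

```text
clock: 35.73
eef_pos: [0.5823, 0.1792, 0.2975]
orientation: [[-0.009, 1.0, -0.001], [1.0, 0.009, -0.0], [-0.0, -0.001, -1.0]]
wrist_force: [0.4, -1.0, 0.8]
grip_width: 0.0376
gripper_force: 0.0
```

Emit:
{"api": "play_rows", "payload": {
  "series": [
    [0.4,[0.018,0.004,0],[0,0,0]],
    [0.4,[0.018,0.004,0],[0,0,0]],
    [0.4,[0.018,0.004,0.02],[0,0,0]],
    [0.4,[0.018,0.004,0.028],[0,0,0]],
    [0.4,[0.018,0.004,0.028],[0,0,0]]
  ]
}}

```text
clock: 36.15
eef_pos: [0.5841, 0.1943, 0.2666]
orientation: [[-0.011, 1.0, -0.007], [1.0, 0.011, -0.002], [-0.002, -0.007, -1.0]]
wrist_force: [-0.3, -0.4, 0.1]
grip_width: 0.0375
gripper_force: 0.0
```

```bash
python3 - <<'E'
from h import *
st();go((.589,.2,.171),0.4)
E
```

```text
36.15 pos [0.5841 0.1943 0.2666] yaw 0.62 F [-0.3 -0.4  0.1] w 0.0375 gf 0.0
shift mm [ 5.8  5.6 95.6] turn [-0.4  0.1  0.2]
```

Emit:
{"api": "play_rows", "payload": {
  "series": [
    [0.4,[0.005,0.003,0.02],[0,0,0]],
    [0.4,[0.005,0.003,0.045],[0,0,0]],
    [0.4,[0.005,0.003,0.065],[0,0,0]],
    [0.4,[0.005,0.003,0.082],[0,0,0]],
    [0.4,[0.005,0.003,0.095],[0,0,0]]
  ]
}}

```text
clock: 36.57
eef_pos: [0.5883, 0.1993, 0.1736]
orientation: [[-0.01, 1.0, -0.002], [1.0, 0.01, -0.001], [-0.001, -0.002, -1.0]]
wrist_force: [-0.9, 0.5, -0.4]
grip_width: 0.0377
gripper_force: 0.0
```

Emit:
{"api": "play_rows", "payload": {
  "series": [
    [0.25,[0,0,0],[0,0,0]],
    [0.25,[0,0,0],[0,0,0]],
    [0.25,[0,-0.006,0],[0,0,0]],
    [0.25,[0,-0.014,0],[0,0,0]],
    [0.25,[0,-0.022,0.001],[0,0,0]]
  ]
}}

```text
clock: 36.98
eef_pos: [0.5686, 0.2001, 0.1764]
orientation: [[-0.011, 1.0, 0.006], [1.0, 0.011, -0.0], [-0.0, 0.006, -1.0]]
wrist_force: [2.3, -1.7, 2.2]
grip_width: 0.0235
gripper_force: 1.4
```

```bash
python3 - <<'E'
from h import *
st()
for th in(.4,.6,.8,1.0): print(th,.590-.095*np.sin(th)-.004,.088+.095*np.cos(th)-.012)
E
```

```text
36.98 pos [0.5686 0.2001 0.1764] yaw 0.63 F [ 2.3 -1.7  2.2] w 0.0235 gf 1.4
0.4 0.5490052574806782 0.16350079443027407
0.6 0.5323589650274716 0.15440688341641942
0.8 0.5178511713645453 0.1421871373879807
1.0 0.5060602564432498 0.12732871905747326
```

Emit:
{"api": "play_rows", "payload": {
  "series": [
    [0.25,[0,-0.01,0.007],[0,0,0]],
    [0.25,[0,-0.02,0.012],[0,0,0]],
    [0.25,[0,-0.028,0.016],[0,0,0]],
    [0.25,[0,-0.036,0.02],[0,0,0]],
    [0.25,[0,-0.044,0.026],[0,0,0]]
  ]
}}

```text
clock: 37.4
eef_pos: [0.5233, 0.2003, 0.1493]
orientation: [[-0.012, 1.0, 0.003], [1.0, 0.012, 0.001], [0.001, 0.003, -1.0]]
wrist_force: [2.1, 1.1, 1.7]
grip_width: 0.0232
gripper_force: 1.1
```

Emit:
{"api": "play_rows", "payload": {
  "series": [
    [0.25,[0,-0.004,0.003],[0,0,0]],
    [0.25,[0,-0.008,0.007],[0,0,0]],
    [0.25,[0,-0.011,0.011],[0,0,0]],
    [0.25,[0,-0.014,0.015],[0,0,0]],
    [0.25,[0,-0.017,0.019],[0,0,0]]
  ]
}}

```text
clock: 37.82
eef_pos: [0.506, 0.1997, 0.1288]
orientation: [[-0.011, 1.0, 0.0], [1.0, 0.011, -0.0], [-0.0, 0.0, -1.0]]
wrist_force: [2.0, 0.1, 0.7]
grip_width: 0.0236
gripper_force: 1.0
```

```bash
python3 - <<'E'
from h import *
st()
E
```

```text
37.82 pos [0.506  0.1997 0.1288] yaw 0.64 F [2.  0.1 0.7] w 0.0236 gf 1.0
```

Force is still only friction, so I press on gently to the stop and let the clips slide.

Emit:
{"api": "play_rows", "payload": {
  "series": [
    [0.25,[0,-0.001,0.001],[0,0,0]],
    [0.25,[0,-0.002,0.002],[0,0,0]],
    [0.25,[0,-0.003,0.003],[0,0,0]],
    [0.25,[0,-0.004,0.004],[0,0,0]],
    [0.25,[0,-0.005,0.004],[0,0,0]]
  ]
}}

```text
clock: 38.23
eef_pos: [0.5057, 0.1999, 0.1274]
orientation: [[-0.011, 1.0, 0.01], [1.0, 0.011, 0.001], [0.001, 0.01, -1.0]]
wrist_force: [10.8, 0.1, 1.8]
grip_width: 0.0236
gripper_force: 5.4
```

Emit:
{"api": "play_rows", "payload": {
  "series": [
    [0.25,[0,0,0],[0,0,0]],
    [0.25,[0,0,0],[0,0,0]],
    [0.25,[0,0,0],[0,0,0]],
    [0.25,[0,0,0],[0,0,0]],
    [0.25,[0,0,0],[0,0,0]]
  ]
}}

```text
clock: 38.65
eef_pos: [0.5057, 0.1999, 0.1273]
orientation: [[-0.011, 1.0, 0.01], [1.0, 0.011, 0.001], [0.001, 0.01, -1.0]]
wrist_force: [8.7, 0.4, 2.8]
grip_width: 0.0236
gripper_force: 4.5
```

Emit:
{"api": "play_rows", "payload": {
  "series": [
    [0.25,[0,0,0],[0,0,0]],
    [0.25,[0,0,0],[0,0,0]],
    [0.25,[0,0,0],[0,0,0]],
    [0.25,[0,0,0],[0,0,0]],
    [0.25,[0,0,0],[0,0,0]]
  ]
}}

```text
clock: 39.07
eef_pos: [0.5057, 0.1999, 0.1273]
orientation: [[-0.011, 1.0, 0.01], [1.0, 0.011, 0.001], [0.001, 0.01, -1.0]]
wrist_force: [9.2, -0.4, 2.8]
grip_width: 0.0238
gripper_force: 4.5
```

```bash
python3 - <<'E'
from h import *
st()
b=robot.grab_frame('scene');a=robot.grab_frame('top')
for n,i,bx in(('scene',b,(200,190,345,290)),('top',a,(180,130,320,240))):
  for x in blobs(i,(15,90,70),(32,255,255),4,bx)[0]: print(n,x,ray(n,x[0],.01).round(3))
A=np.hstack([cv2.resize(a[130:240,180:320],(400,314),interpolation=2),cv2.resize(b[190:290,215:345],(400,314),interpolation=2)])
cv2.imwrite('pics/chk2.png',A[:,:,::-1])
E
```

```text
39.07 pos [0.5057 0.1999 0.1273] yaw 0.62 F [ 9.2 -0.4  2.8] w 0.0238 gf 4.5
scene ([236.8, 191.0], [236, 190, 2, 3, 4]) [ 0.401 -0.36   0.01 ]
scene ([261.4, 235.5], [259, 231, 6, 10, 29]) [ 0.499 -0.124  0.01 ]
scene ([268.8, 236.2], [268, 233, 3, 9, 19]) [ 0.484 -0.102  0.01 ]
scene ([279.4, 246.4], [277, 242, 6, 10, 35]) [ 0.492 -0.042  0.01 ]
scene ([324.7, 244.1], [323, 242, 5, 6, 16]) [0.375 0.07  0.01 ]
scene ([287.4, 247.6], [286, 245, 4, 7, 18]) [ 0.477 -0.017  0.01 ]
scene ([335.9, 254.9], [334, 253, 4, 5, 8]) [0.387 0.13  0.01 ]
scene ([295.6, 262.1], [294, 259, 4, 7, 23]) [0.505 0.047 0.01 ]
scene ([311.9, 267.1], [308, 263, 9, 10, 46]) [0.483 0.102 0.01 ]
scene ([320.1, 270.1], [319, 268, 3, 5, 7]) [0.474 0.131 0.01 ]
top ([230.5, 206.3], [225, 201, 12, 11, 67]) [0.511 0.047 0.01 ]
top ([282.2, 209.0], [276, 203, 15, 15, 71]) [ 0.498 -0.11   0.01 ]
top ([255.4, 211.9], [249, 207, 14, 13, 71]) [ 0.491 -0.028  0.01 ]
top ([208.7, 215.6], [203, 211, 13, 12, 61]) [0.484 0.114 0.01 ]
```

View pics/chk2.png

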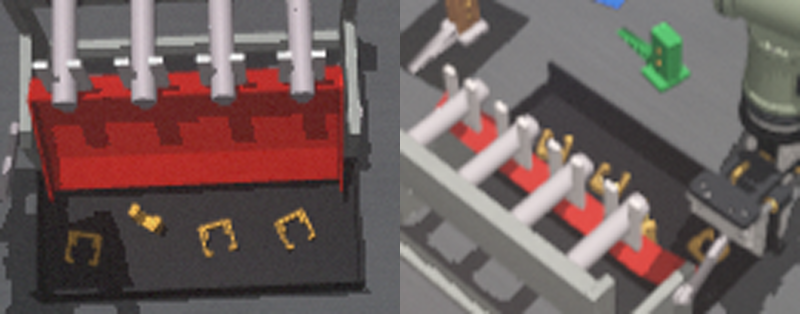

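All four clips are in the bin (top view row y≈220–245) and the tray is at its stop. Now I set it level again.

Emit:
{"api": "play_rows", "payload": {
  "series": [
    [0.25,[0,0.012,-0.008],[0,0,0]],
    [0.25,[0,0.021,-0.016],[0,0,0]],
    [0.25,[0,0.029,-0.023],[0,0,0]],
    [0.25,[0,0.037,-0.029],[0,0,0]],
    [0.25,[0,0.045,-0.034],[0,0,0]]
  ]
}}

```text
clock: 39.58
eef_pos: [0.5334, 0.1998, 0.1575]
orientation: [[-0.012, 0.999, -0.031], [1.0, 0.012, -0.003], [-0.002, -0.031, -1.0]]
wrist_force: [-27.8, -2.5, 23.4]
grip_width: 0.0238
gripper_force: 14.1
```

Emit:
{"api": "play_rows", "payload": {
  "series": [
    [0.25,[0,0.009,-0.005],[0,0,0]],
    [0.25,[0,0.018,-0.009],[0,0,0]],
    [0.25,[0,0.027,-0.012],[0,0,0]],
    [0.25,[0,0.036,-0.013],[0,0,0]],
    [0.25,[0,0.042,-0.013],[0,0,0]]
  ]
}}

```text
clock: 40.0
eef_pos: [0.5871, 0.2007, 0.1715]
orientation: [[-0.011, 1.0, -0.004], [1.0, 0.011, -0.0], [-0.0, -0.004, -1.0]]
wrist_force: [-2.7, -0.2, 2.5]
grip_width: 0.0235
gripper_force: 1.5
```

```bash
python3 - <<'E'
from h import *
st()
E
```

```text
40.0 pos [0.5871 0.2007 0.1715] yaw 0.65 F [-2.7 -0.2  2.5] w 0.0235 gf 1.5
```

Emit:
{"api": "play_rows", "payload": {
  "series": [
    [0.25,[0,0.002,0],[0,0,0]],
    [0.25,[0,0.004,0],[0,0,0]],
    [0.25,[0,0.005,0],[0,0,0]],
    [0.25,[0,0.006,0],[0,0,0]],
    [0.25,[0,0.006,0],[0,0,0]]
  ]
}}

```text
clock: 40.42
eef_pos: [0.5934, 0.2005, 0.1713]
orientation: [[-0.011, 1.0, -0.002], [1.0, 0.011, -0.0], [-0.0, -0.002, -1.0]]
wrist_force: [-2.2, -0.4, -0.4]
grip_width: 0.0235
gripper_force: 1.2
```

Emit:
{"api": "play_rows", "payload": {
  "series": [
    [0.25,[0,0.001,0],[0,0,0]],
    [0.25,[0,0.002,0],[0,0,0]],
    [0.25,[0,0.003,0],[0,0,0]],
    [0.25,[0,0.003,0],[0,0,0]],
    [0.25,[0,0.003,0],[0,0,0]]
  ]
}}

```text
clock: 40.83
eef_pos: [0.5935, 0.2006, 0.1711]
orientation: [[-0.012, 1.0, -0.008], [1.0, 0.012, -0.001], [-0.001, -0.008, -1.0]]
wrist_force: [-9.9, -0.1, 3.8]
grip_width: 0.0231
gripper_force: 4.6
```

```bash
python3 - <<'E'
from h import *
st()
b=robot.grab_frame('scene');a=robot.grab_frame('top')
for n,i,bx in(('scene',b,(200,190,345,290)),('top',a,(180,130,320,245))):
  for x in blobs(i,(15,90,70),(32,255,255),4,bx)[0]: print(n,x,ray(n,x[0],.01).round(3))
E
```

```text
40.83 pos [0.5935 0.2006 0.1711] yaw 0.67 F [-9.9 -0.1  3.8] w 0.0231 gf 4.6
scene ([314.2, 248.1], [313, 247, 4, 3, 8]) [0.415 0.055 0.01 ]
scene ([305.0, 253.6], [303, 251, 6, 7, 23]) [0.455 0.047 0.01 ]
scene ([327.2, 253.8], [325, 252, 5, 5, 11]) [0.403 0.104 0.01 ]
scene ([316.5, 264.6], [314, 263, 5, 5, 10]) [0.464 0.107 0.01 ]
top ([230.6, 206.2], [225, 201, 12, 11, 65]) [0.511 0.047 0.01 ]
top ([282.2, 209.0], [276, 203, 15, 15, 70]) [ 0.498 -0.11   0.01 ]
top ([255.5, 211.7], [249, 206, 14, 14, 74]) [ 0.492 -0.029  0.01 ]
top ([208.9, 215.1], [202, 210, 14, 13, 76]) [0.485 0.113 0.01 ]
```

Emit:
{"api": "play_rows", "payload": {
  "series": [
    [0.25,[0,-0.006,0],[0,0,0]],
    [0.4,[0,-0.006,0],[0,0,0]],
    [0.4,[0,-0.006,-0.02],[0,0,0]],
    [0.4,[0,-0.006,-0.06],[0,0,0]],
    [0.4,[0,-0.006,-0.1],[0,0,0]]
  ]
}}

```text
clock: 41.35
eef_pos: [0.5905, 0.2003, 0.2713]
orientation: [[-0.011, 1.0, -0.002], [1.0, 0.011, -0.001], [-0.001, -0.002, -1.0]]
wrist_force: [0.6, -0.8, 0.6]
grip_width: 0.0374
gripper_force: 0.0
```

Emit:
{"api": "play_rows", "payload": {
  "series": [
    [0.4,[0.03,-0.02,-0.01],[0,0,0]],
    [0.4,[0.06,-0.04,-0.01],[0,0,0]],
    [0.4,[0.09,-0.06,-0.01],[0,0,0]],
    [0.4,[0.12,-0.08,-0.01],[0,0,0]],
    [0.4,[0.15,-0.1,-0.01],[0,0,0]]
  ]
}}

```text
clock: 41.77
eef_pos: [0.4895, 0.351, 0.2829]
orientation: [[-0.01, 1.0, 0.004], [1.0, 0.01, 0.002], [0.002, 0.004, -1.0]]
wrist_force: [0.4, 0.3, -0.0]
grip_width: 0.0378
gripper_force: 0.0
```

```bash
python3 - <<'E'
from h import *
st()
b=robot.grab_frame('scene');a=robot.grab_frame('top')
S=blobs(b,(15,90,70),(32,255,255),4,(200,190,330,290))[0];T=blobs(a,(15,90,70),(32,255,255),4,(180,130,320,245))[0]
for x in S: print('s',x,ray('scene',x[0],.01).round(3))
for x in T: print('t',x,ray('top',x[0],.01).round(3))
for p in T:
  for q in S:
    X=tri(p[0],q[0]); e=np.linalg.norm(proj('top',X)-p[0])+np.linalg.norm(proj('scene',X)-q[0])
    if e<5: print(X.round(3),e)
print('wedge',blobs(a,(5,90,60),(20,255,255),10,(335,195,385,255))[0])
A=np.hstack([cv2.resize(a[140:255,175:390],(480,256),interpolation=2),cv2.resize(b[170:290,215:345],(278,256),interpolation=2)])
cv2.imwrite('pics/chk3.png',A[:,:,::-1])
E
```

```text
41.77 pos [0.4895 0.351  0.2829] yaw 0.6 F [ 0.4  0.3 -0. ] w 0.0378 gf 0.0
s ([236.8, 191.0], [236, 190, 2, 3, 4]) [ 0.401 -0.36   0.01 ]
s ([319.9, 268.9], [319, 267, 3, 5, 14]) [0.47  0.127 0.01 ]
t ([230.8, 206.5], [225, 202, 12, 10, 64]) [0.51  0.046 0.01 ]
t ([282.2, 209.0], [276, 203, 15, 15, 68]) [ 0.498 -0.11   0.01 ]
t ([255.5, 211.6], [249, 206, 14, 14, 73]) [ 0.492 -0.029  0.01 ]
t ([208.6, 215.2], [202, 210, 14, 13, 76]) [0.485 0.114 0.01 ]
wedge [([360.0, 225.8], [355, 218, 11, 16, 152])]
```

View pics/chk3.png

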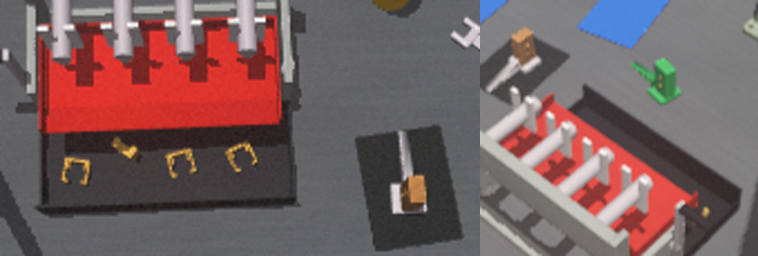

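```bash
python3 - <<'E'
from h import *
print(ray('top',(250,234),.03));st();print(robot.close_job())
E
```

```text
[ 0.42010695 -0.01237423  0.03      ]
41.87 pos [0.4872 0.3539 0.2829] yaw 1.01 F [-0.  -0.2 -0.6] w 0.0379 gf 0.0
the job is handed in; nothing more can be done
None
```

The job is handed in at 42 s on the robot's clock; the last pictures show all four clips in the bin, the tray level and the wedge standing on its black mat, with the bystanders untouched, but no verdict came back.

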